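# Fetch the immersion oil from behind the stain jars

## Robot

A 6-joint arm with a two-finger parallel gripper is mounted at the origin on the work surface. World frame = base frame: x ahead of the robot, y to its left, z up, the work surface at z = 0. Lengths are in m, angles in rad, forces in N, time in s.
With the tool pointing down it reaches from about 0.3 to 0.95 m from the base axis. Payload 3.1 kg.
Tool frame: the origin (TCP) lies on the centre line of the jaws, within the pads' length; the fingertips stand 8 mm ahead of it and the grasp point (between the pads) lies 11 mm behind it; z points along the fingers, y is the direction in which the jaws open and shut (so a half turn about z gives the same grasp; the last joint's range is limited). The gripper opens to 85 mm and grips with 20 to 120 N. Pads are 22 mm wide; open, the fingers measure 114 mm over their backs; the gripper's body (76 mm by 85 mm) begins 54 mm behind the grasp point. The pads swing forward as they close: fully open they stand 13 mm farther back than shut.
Start: joints at [1.27, 0.308, 1.634, -0, 1.2, -0.07], TCP at [0.143, 0.608, 0.239] pointing down, gripper open.
Joint ranges: [-3.06, 3.06], [-0.79, 1.96], [0.05, 2.63], [-1.19, 4.34], [0.05, 2.64], [-2.94, 2.94]. Speed limits (rad/s): [2.79, 2.79, 3.14, 3.14, 3.14, 3.14].

## Interface

Orientations are given as a unit quaternion [w, x, y, z].
In Python, from station import ctrl gives the robot as it stands.
- The arm moves only by the shell command python3 -m pendant 'ROWS' [OPENING] [FORCE]. ROWS is JSON, a list of rows, each an object with "travel": the shift along the tool's x, y, z in mm, a list of three; "delta_rot": the turn, a rotation vector about the tool's x, y, z in rad, a list of three. A call has 1 to 20 rows; each row is the pose to reach, as a shift and turn from the pose measured when the call began, along the tool's axes at that moment; what a row does not reach only later rows make up. A row lasts 1/8 s, in which the tool goes at most 62.5 mm and 10.7 degrees, less where a joint would pass 70% of its speed; a pose out of reach is approached as far as the arm can. A call with a gripper value outside its range is refused whole. OPENING is the closure, from -1 (fully open) to 1 (shut), so that 0 is half open, set as the call begins (- or left out, the last holds). The fingers move at their own pace and stop on an object; FORCE is the grip in N (left out, the last holds). Time passes only in rows, so rows that repeat a pose let the fingers close. It gives the time, the measured TCP pose, the force and the opening at its end, in the units of the state.
- ctrl.get_state(): the state, without advancing time (a new reading comes with each control period).
- ctrl.camera(name): name is "scene" or "side" or "wrist"; returns (picture, depth): 384x512x3 uint8, red, green, blue; 384x512 float32, m along the optical axis (not along the pixel's ray), 0 where there is no reading.
- ctrl.calibration(name): a dict with "fovy" (degrees; the focal length in pixels is half the picture's height over the tangent of half this angle, whatever the lens; pixels are square), "cx", "cy" (the principal point, pixels), "xyz" and "rotation" of the camera in the world; the wrist camera has in their place "hand_eye" (4x4, takes a point from camera to tool coordinates, whose origin is the TCP and whose axes are the flange's). Camera axes: x right, y down, z forward; pixel columns grow to the right and rows downward; lengths in m; the calibration is good to about 2 mm. The wrist camera is an equidistant fisheye: a pixel r from the principal point sees the ray r / f radians off the axis. A picture is of the moment at which its call begins: read the wrist's pose just before it. calibration takes no time and is no camera call.
- ctrl.job_done(): hands the job in, once; it reports no verdict.
Trained networks look in the newest picture that a camera, given by its name, has taken for a name from the list of things; names that differ only in an ending like _2 or _b are one class to them, and where a whole thing is asked for, a point or a joint stands for the part that bears it (a point fixed in the world has none). Each returns a list of dicts, best first, with "p" (0 to 1); they miss things now and then, are a little off and sometimes report something else, mostly with a low value. They report only what shows in the picture. A call takes as long as a camera call. They do not tell look-alikes from the thing itself.
- ctrl.cut_out(label, camera): "region" (384x512 bool, what is visible of it) and "position" ([row, column] in pixels, amid what is visible of it).
- ctrl.landmark_of(label, camera): "position" ([row, column] in pixels: a listed point, or the origin of a listed thing).
The state is a dict: "clock": time; "qpos": joint angles; "dq": joint speeds; "tau": joint torques, N m; "eef_pos": TCP position; "eef_rot": TCP orientation; "ft_force": force on the tool from outside, world axes, zero at the start; "wrist_torque": the same for the moment, N m; "opening": finger opening in m.
Only numpy, scipy, OpenCV 4.12 (cv2) and the standard library are available. Lean on these libraries where they do the work, as an engineer would, in place of code of your own. Each camera call takes 0.05 s, during which the arm holds its last target. There are 200 camera calls.

## Task

The small brown immersion-oil bottle has ended up behind the three tall stain jars in the white staining tray. Stand all three jars on the empty steel tray to the side, then take the oil bottle out and stand it in the black dish beside the microscope, and after that put each jar back upright in the saucer that matches its lid colour. Set the jars and the oil bottle down rather than dropping them, tip none of them over, and leave the white saline bottle where it is.

Things in the scene. Friction and masses are not known exactly. Their poses are not given: they have to be found in the camera images.
- jar_green: closed upright glass stain jar with green screw lid and pale green fixative, 110 mm tall, glass 50 mm in diameter, lid 52 mm in diameter and 18 mm high, about 240 g. Origin: centre of its underside, z up; yaw has no meaning. Starts in the saucer of its colour; the jars stand 70 to 130 mm apart (centres) round the oil bottle: take them by the lid, fingers clear of the other jars
- jar_red: closed upright glass stain jar with red screw lid and red stain, 110 mm tall, glass 50 mm in diameter, lid 52 mm in diameter and 18 mm high, about 240 g. Origin: centre of its underside, z up; yaw has no meaning. Starts in the saucer of its colour; the jars stand 70 to 130 mm apart (centres) round the oil bottle: take them by the lid, fingers clear of the other jars
- jar_blue: closed upright glass stain jar with blue screw lid and dark blue-violet stain, 110 mm tall, glass 50 mm in diameter, lid 52 mm in diameter and 18 mm high, about 240 g. Origin: centre of its underside, z up; yaw has no meaning. Starts in the saucer of its colour; the jars stand 70 to 130 mm apart (centres) round the oil bottle: take them by the lid, fingers clear of the other jars
- saucer_green: green saucer, fixed, 74 mm across outside, rim 7 mm high, inside 66 mm across. Origin: centre of its underside, inner floor 3 mm above. The saucers lie, in changing order, in a white staining tray (170 x 270 mm, wall 18 mm high, floor 4 mm): two left and right of the oil bottle, one on its robot side
- saucer_red: red saucer, fixed, 74 mm across outside, rim 7 mm high, inside 66 mm across. Origin: centre of its underside, inner floor 3 mm above. The saucers lie, in changing order, in a white staining tray (170 x 270 mm, wall 18 mm high, floor 4 mm): two left and right of the oil bottle, one on its robot side
- saucer_blue: blue saucer, fixed, 74 mm across outside, rim 7 mm high, inside 66 mm across. Origin: centre of its underside, inner floor 3 mm above. The saucers lie, in changing order, in a white staining tray (170 x 270 mm, wall 18 mm high, floor 4 mm): two left and right of the oil bottle, one on its robot side
- oil_bottle: small brown dropper bottle, yellow label, black cap: 56 mm tall; body 26 mm in diameter, 38 mm high; cap 20 mm in diameter; about 30 g. Origin: centre of its underside, z up. Stands on the staining tray's floor at the far side, its axis about 60 mm from that of each jar around it and 31 mm from the tray's far wall
- oil_dish: round black dish, fixed on the bench beside the microscope: 64 mm across outside, rim 8 mm high, inside 56 mm across. Origin: centre of its underside, inner floor 3 mm above. The microscope (190 mm wide, 520 mm tall, fixed) stands on the dish's left (+y), its base 90 mm or more from the dish's centre
- steel_tray: empty shallow stainless-steel tray on the robot's right, fixed, side area for the jars: 200 mm along its x, 180 mm along its y, rim 14 mm high, walls and floor 3 mm thick. Origin: centre of its underside. Jars fit with finger room at, for example, (48, -40), (-48, -40) and (0, 40) mm from its centre
- saline_bottle: white dropper bottle, orange cap, shape and size of the oil bottle; origin: centre of its underside. Bystander in the staining tray's near left corner, leave it. A light-blue slide mailer (30 x 34 x 20 mm) lies in the near right corner. Other bench items lie nearer the robot than the trays (under 25 mm high), beyond x = 0.74 m, or over 0.52 m to the right
Not all that is in view belongs to the job. Of the things that look like the saucer_green, the smaller one is meant.

How it is judged:
On the way, in this order (a step that is already met when the one before it is completed fails the run):
1. all three jars stand released on the steel tray, the oil bottle still in its place (x of jar_green in the frame of steel_tray between -0.097 and 0.097 m and y of jar_green in the frame of steel_tray between -0.087 and 0.087 m and z of each of jar_green, jar_red, jar_blue in the frame of steel_tray below 0.007 m and angle between each of jar_green, jar_red, jar_blue's own z axis and vertical below 0.1 rad and linear speed of each of jar_green, jar_red, jar_blue below 0.03 m/s and contact force between the fingers and jar_green below 0.1 N and x of jar_red in the frame of steel_tray between -0.097 and 0.097 m and y of jar_red in the frame of steel_tray between -0.087 and 0.087 m and contact force between the fingers and jar_red below 0.1 N and x of jar_blue in the frame of steel_tray between -0.097 and 0.097 m and y of jar_blue in the frame of steel_tray between -0.087 and 0.087 m and contact force between the fingers and jar_blue below 0.1 N and distance of oil_bottle from where it was at the start of the episode below 0.04 m), for 0.2 s.
2. the oil bottle stands released in the black dish while the jars are still on the steel tray (horizontal distance between oil_bottle and oil_dish below 0.015 m and z of oil_bottle in the frame of oil_dish below 0.006 m and angle between each of oil_bottle, jar_green, jar_red, jar_blue's own z axis and vertical below 0.1 rad and linear speed of each of oil_bottle, jar_green, jar_red, jar_blue below 0.03 m/s and contact force between the fingers and oil_bottle below 0.1 N and x of jar_green in the frame of steel_tray between -0.097 and 0.097 m and y of jar_green in the frame of steel_tray between -0.087 and 0.087 m and z of each of jar_green, jar_red, jar_blue in the frame of steel_tray below 0.007 m and contact force between the fingers and jar_green below 0.1 N and x of jar_red in the frame of steel_tray between -0.097 and 0.097 m and y of jar_red in the frame of steel_tray between -0.087 and 0.087 m and contact force between the fingers and jar_red below 0.1 N and x of jar_blue in the frame of steel_tray between -0.097 and 0.097 m and y of jar_blue in the frame of steel_tray between -0.087 and 0.087 m and contact force between the fingers and jar_blue below 0.1 N), for 0.2 s.
At the end, for the whole second after the job is handed in: Each jar stands upright (within 0.1 rad) on the floor of the saucer of its own lid colour, its axis within 10 mm of the saucer's centre; the oil bottle stands upright on the floor of the black dish within 15 mm of its centre; all are released and at rest (horizontal distance between jar_green and saucer_green below 0.01 m and z of jar_green in the frame of saucer_green below 0.006 m and angle between each of jar_green, jar_red, jar_blue, oil_bottle's own z axis and vertical below 0.1 rad and linear speed of each of jar_green, jar_red, jar_blue, oil_bottle below 0.03 m/s and contact force between the fingers and jar_green below 0.1 N and horizontal distance between jar_red and saucer_red below 0.01 m and z of jar_red in the frame of saucer_red below 0.006 m and contact force between the fingers and jar_red below 0.1 N and horizontal distance between jar_blue and saucer_blue below 0.01 m and z of jar_blue in the frame of saucer_blue below 0.006 m and contact force between the fingers and jar_blue below 0.1 N and horizontal distance between oil_bottle and oil_dish below 0.015 m and z of oil_bottle in the frame of oil_dish below 0.006 m and contact force between the fingers and oil_bottle below 0.1 N); the robot touches nothing.
It fails at once if a jar or the oil bottle is tipped by more than 0.6 rad (angle between any of jar_green, jar_red, jar_blue, oil_bottle's own z axis and vertical above 0.6 rad).
It fails at once if a jar or the oil bottle is dropped (moves faster than 0.55 m/s while the fingers do not hold it, a fall of about 15 mm) ((linear speed of jar_green above 0.55 m/s and contact force between the fingers and jar_green below 0.05 N) or (linear speed of jar_red above 0.55 m/s and contact force between the fingers and jar_red below 0.05 N) or (linear speed of jar_blue above 0.55 m/s and contact force between the fingers and jar_blue below 0.05 N) or (linear speed of oil_bottle above 0.55 m/s and contact force between the fingers and oil_bottle below 0.05 N)).
It fails at once if the saline bottle is moved by more than 20 mm or tipped (distance of saline_bottle from where it was at the start of the episode above 0.02 m or angle between saline_bottle's own z axis and vertical above 0.5 rad).
It also fails if it takes over 144 s, if anything falls off the work surface, if the arm or the gripper's body presses on something with over 40 N, if the wrist force passes 120 N, or if a joint passes its speed limit or range.

## Working session

There is one attempt and no reset: what is moved stays moved. The work goes in short steps, Python scripts to look and compute and a shell command to move; the robot and the scene stay as the last step left them, time stands still between calls to the robot, and variables do not carry over. Pictures are saved under pics/ and viewed, about 12 in all and at most 16, crops included, and the job is handed in when it is done.

```bash
ls; mkdir -p pics
cat > h.py <<'E'
import numpy as np, cv2
from station import ctrl
from scipy.spatial.transform import Rotation as R
def ray(cam,rc,st=None):
    c=ctrl.calibration(cam); f=192/np.tan(np.radians(c['fovy'])/2)
    d=np.array([(rc[1]-c['cx'])/f,(rc[0]-c['cy'])/f])
    if cam=='wrist':
        r=np.hypot(*d); v=np.r_[d/r*np.sin(r),np.cos(r)] if r>0 else np.array([0,0,1.])
        st=st or ctrl.get_state(); T=np.array(c['hand_eye']); q=np.array(st['eef_rot']); W=R.from_quat(q[[1,2,3,0]])
        return np.array(st['eef_pos'])+W.apply(T[:3,3]), W.apply(T[:3,:3]@v)
    return np.array(c['xyz']), rot(c)@np.r_[d,1]
def rot(c):
    r=np.array(c['rotation']); return r if r.shape==(3,3) else R.from_quat(r[[1,2,3,0]]).as_matrix()
def atz(cam,rc,z,st=None):
    o,d=ray(cam,rc,st); return o+d*(z-o[2])/d[2]
def cloud(cam,depth,mask,st=None):   # world points of masked pixels
    out=[]
    for r,c in np.argwhere(mask&(depth>0)):
        o,d=ray(cam,(r,c),st)
        out.append(o+d*depth[r,c]) if cam!='wrist' else None
    return np.array(out)
def save(n,im,s=1): cv2.imwrite('pics/'+n,cv2.resize(im[:,:,::-1],None,fx=s,fy=s,interpolation=cv2.INTER_CUBIC))
E
python3 - <<'E'
from h import *
print(ctrl.get_state())
for n in ['scene','side','wrist']:
    print(n,ctrl.calibration(n)); im,d=ctrl.camera(n); save(n+'0.png',im,1.5); np.savez(''+n+'0.npz',im=im,d=d)
    if n=='wrist':continue
    for l in ['jar_green','jar_red','jar_blue','saucer_green','saucer_red','saucer_blue','oil_bottle','oil_dish','steel_tray','saline_bottle']:
        for x in ctrl.landmark_of(l,n):
            rc=x['position']; o,dd=ray(n,rc); zd=d[int(rc[0]),int(rc[1])]
            print(l,round(x['p'],2),np.round(rc),'z0',np.round(atz(n,rc,.004),3),'depthpt',np.round(o+dd*zd,3))
E
```

```text
pics
{'clock': 0.0, 'qpos': array([ 1.27030483e+00,  3.09031409e-01,  1.63521470e+00,  1.34616075e-05,
        1.19967714e+00, -6.96944072e-02]), 'dq': array([ 6.88986098e-04,  1.12620165e-03,  1.02862720e-03, -1.60694087e-03,
       -9.24894284e-05, -2.86867121e-04]), 'tau': array([-8.93117704e-04, -4.15259922e+01, -2.76658487e+01, -3.63391928e-04,
        1.03071233e-02, -5.57380915e-06]), 'eef_pos': array([0.14274932, 0.60764533, 0.23801719]), 'eef_rot': array([-2.20622149e-04,  1.15144943e-01,  9.93348018e-01, -1.14424259e-03]), 'ft_force': array([-0.12506399,  0.38513764,  0.26689442]), 'wrist_torque': array([0.01400156, 0.03217683, 0.00657546]), 'opening': 0.08522066160596498}
scene {'fovy': 53.715628207777684, 'cx': 255.03371442796504, 'cy': 185.79696815415858, 'xyz': array([1.0970432 , 0.34036658, 0.91032722]), 'rotation': array([-0.15840776,  0.48964331,  0.81339138, -0.27120263])}
jar_green 0.86 [177. 216.] z0 [ 0.533 -0.102  0.004] depthpt [ 0.55  -0.089  0.031]
jar_red 0.83 [179. 245.] z0 [ 0.497 -0.023  0.004] depthpt [0.573 0.023 0.119]
jar_blue 0.91 [201. 242.] z0 [0.5
[... 2051 characters left out ...]
98 -0.328  0.002]
oil_bottle 0.68 [214. 275.] z0 [ 0.548 -0.03   0.004] depthpt [ 0.536 -0.044  0.027]
oil_dish 0.78 [146. 175.] z0 [0.481 0.338 0.004] depthpt [0.481 0.338 0.004]
saline_bottle 0.73 [197. 222.] z0 [0.478 0.093 0.004] depthpt [0.469 0.078 0.024]
wrist {'fovy': 65.70646984690485, 'cx': 255.7765772578807, 'cy': 192.17037349381715, 'hand_eye': array([[-6.18294037e-04, -9.52722960e-01, -3.03839727e-01,
         7.81813752e-02],
       [ 9.99999731e-01, -7.09049590e-04,  1.88368893e-04,
        -5.73215243e-04],
       [-3.94900803e-04, -3.03839529e-01,  9.52723142e-01,
        -1.35049546e-01],
       [ 0.00000000e+00,  0.00000000e+00,  0.00000000e+00,
         1.00000000e+00]])}
```

View pics/scene0.png

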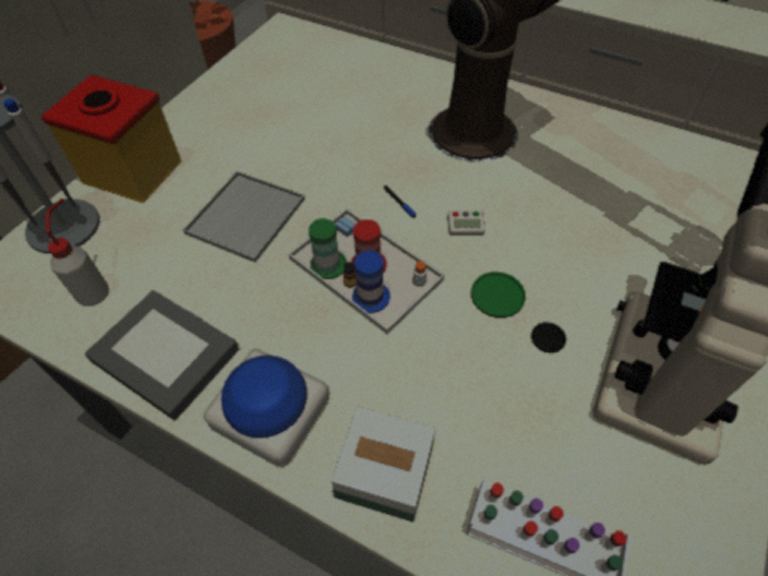

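View pics/side0.png

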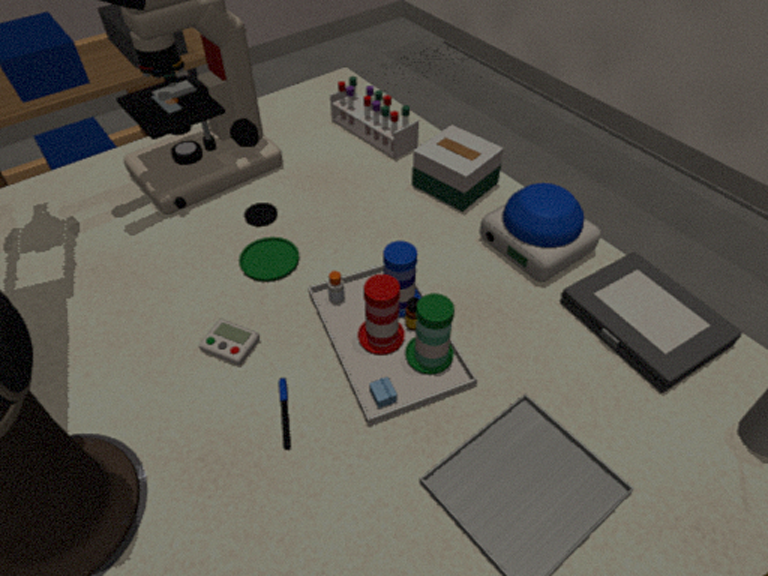

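Scene picture (1.5x): jars green (323,245), red (367,245), blue (370,280), oil (350,272), saline (420,272), steel tray (245,215), black dish (548,337). There are two green saucers: the free one at (497,295), which looks larger, and the one under the green jar at (327,262), which is smaller and so the one meant. I'll measure both in the clouds and enlarge a crop.

```bash
cat >> h.py <<'E'
def fullcloud(cam,d):
    c=ctrl.calibration(cam); f=192/np.tan(np.radians(c['fovy'])/2)
    v,u=np.mgrid[0:384,0:512]
    P=np.stack([(u-c['cx'])/f*d,(v-c['cy'])/f*d,d],-1)@rot(c).T+np.array(c['xyz'])
    P[d<=0]=np.nan; return P
def hue(im): return cv2.cvtColor(im,cv2.COLOR_RGB2HSV).astype(int)
def colmask(im,col):
    h=hue(im); H,S,V=h[...,0],h[...,1],h[...,2]
    k={'green':(H>45)&(H<85),'red':(H<8)|(H>172),'blue':(H>105)&(H<130)}[col]
    return k&(S>110)&(V>35)
def circ(xy):
    A=np.c_[2*xy,np.ones(len(xy))]; s=np.linalg.lstsq(A,(xy**2).sum(1),rcond=None)[0]
    return s[:2],np.sqrt(s[2]+s[:2]@s[:2])
def enc(xy): 
    c,r=cv2.minEnclosingCircle(xy.astype(np.float32)); return np.round(c,4),round(r,4)
E
python3 - <<'E'
from h import *
for n in ['scene','side']:
    z=np.load(n+'0.npz'); im,d=z['im'],z['d']; P=fullcloud(n,d)
    X,Y,Z=P[...,0],P[...,1],P[...,2]
    reg=(X>.35)&(X<.68)&(Y>-.2)&(Y<.3)
    for c in ['green','red','blue']:
        m=colmask(im,c)&reg
        t=m&(Z>.085)
        top=np.percentile(Z[t],90); tt=m&(Z>top-.006)
        print(n,c,'top z',round(top,4),tt.sum(),'centre',enc(P[tt][:,:2]),'med',np.round(np.median(P[tt],0),4))
        s=m&(Z<.02)&(np.hypot(X-np.median(X[tt]),Y-np.median(Y[tt]))<.05); print('   saucer px',s.sum(),enc(P[s][:,:2]) if s.sum()>3 else '', 'circfit',circ(P[s][:,:2]))
        if c=='green':
            b=m&(Y>.15); print('   big green',enc(P[b][:,:2]))
    dk=(im.max(-1)<45)&(X>.42)&(X<.54)&(Y>.29)&(Y<.39)&(Z<.03); print('dish',enc(P[dk][:,:2]),np.percentile(Z[dk],[10,50,90]))
    # steel tray: points z between .008 and .02
    s=(X>.33)&(X<.65)&(Y>-.48)&(Y<-.17)&(Z>.007)&(Z<.03)
    print('steel rim',s.sum(),cv2.minAreaRect(P[s][:,:2].astype(np.float32)), 'z',np.percentile(Z[s],[50,95]))
    w=(X>.33)&(X<.68)&(Y>-.2)&(Y<.16)&(Z>.010)&(Z<.022)&(hue(im)[...,1]<90)
    print('white rim',w.sum(),cv2.minAreaRect(P[w][:,:2].astype(np.float32)))
    save('crop_'+n+'.png',im[120:260,190:360] if n=='scene' else im[140:270,150:330],4)
E
```

```text
scene green top z 0.1194 178 centre (array([ 0.5303, -0.0974]), 0.0251) med [ 0.5309 -0.0962  0.1177]
   saucer px 83 (array([ 0.5283, -0.0937]), 0.0339) circfit (array([ 0.52748599, -0.09572266]), np.float64(0.02846229795391407))
   big green (array([0.4372, 0.2327]), 0.052)
scene red top z 0.1192 200 centre (array([ 0.4913, -0.0215]), 0.0266) med [ 0.4943 -0.0213  0.1176]
   saucer px 14 (array([ 0.4872, -0.0243]), 0.0343) circfit (array([ 0.488303  , -0.02448073]), np.float64(0.03313459738401322))
scene blue top z 0.1194 226 centre (array([0.5575, 0.0162]), 0.0268) med [0.5579 0.0173 0.1175]
   saucer px 134 (array([0.5582, 0.0204]), 0.0356) circfit (array([0.55625039, 0.01869011]), np.float64(0.029250201205087763))
dish (array([0.4822, 0.3503]), 0.032) [0.00106078 0.00329738 0.00697031]
steel rim 538 ((0.45923176407814026, -0.29682451486587524), (0.26384806632995605, 0.24689742922782898), 2.687727689743042) z [0.01161963 0.01666417]
white rim 663 ((0.4451978802680969, -0.014670386910438538), (0.27438628673553467, 0.27994295954704285), 76.31623077392578)
side green top z 0.1192 36
[... 344 characters left out ...]
0.1178]
   saucer px 295 (array([ 0.4906, -0.0242]), 0.0386) circfit (array([ 0.4894518 , -0.02319501]), np.float64(0.0301880785309306))
side blue top z 0.1192 289 centre (array([0.5553, 0.0162]), 0.0257) med [0.5539 0.0141 0.1181]
   saucer px 34 (array([0.5635, 0.0032]), 0.0318) circfit (array([0.5640161 , 0.00194761]), np.float64(0.023965807562508313))
dish (array([0.4816, 0.3515]), 0.0344) [0.0024992  0.00481882 0.00810649]
steel rim 1015 ((0.4894666075706482, -0.2942257821559906), (0.20190800726413727, 0.24525773525238037), 2.3309290409088135) z [0.01344261 0.0164951 ]
white rim 893 ((0.4456648528575897, -0.01389455795288086), (0.2721961438655853, 0.2749426066875458), 76.33665466308594)
```

View pics/crop_scene.png

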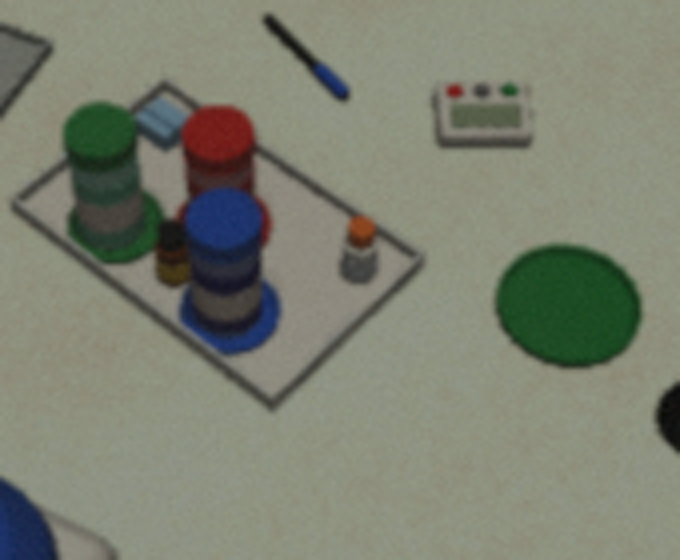

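The enlarged crop settles it: the saucer under the green jar at crop pixel (115,222) is about 90 px wide, or 36 mm in radius in the cloud. The free one at (568,305) is about 140 px wide, or 52 mm in radius. The smaller one under the jar is meant. Next I'll work out the move to a look-over pose.

```bash
cat > plan.py <<'E'
import sys; from h import *
# plan.py yaw_deg x,y,z ... -> travel (mm) and delta_rot from now; tool ends pointing straight down, tool y at yaw
st=ctrl.get_state(); q=np.array(st['eef_rot']); W=R.from_quat(q[[1,2,3,0]]); p=np.array(st['eef_pos'])
yt=W.as_matrix()[:,1]; print('now',np.round(p,4),'yaw',round(np.degrees(np.arctan2(yt[1],yt[0])),1),'q',np.round(st['qpos'],2),'t',round(st['clock'],2))
a=np.radians(float(sys.argv[1])); s,c=np.sin(a),np.cos(a)
D=R.from_matrix(np.array([[-s,c,0],[c,s,0],[0,0,-1]]))
print('rot',np.round((W.inv()*D).as_rotvec(),3))
for t in sys.argv[2:]: print(t,np.round(W.inv().apply(np.array(eval(t))-p)*1000,1))
E
python3 plan.py 0 .35,.15,.3 .48,-.17,.3
python3 - <<'E'
from h import *
for n,cs in [('scene',[(240,174),(304,198),(255,258),(186,230)]),('side',[(525,398),(630,490),(518,576),(422,483)])]:
    q=np.array([atz(n,(y/1.5,x/1.5),.014)[:2] for x,y in cs]); print(n,np.round(q,3).tolist(),q.mean(0))
E
```

```text
now [0.143  0.6084 0.2393] yaw 76.8 q [ 1.27  0.31  1.63 -0.    1.2  -0.07] t 1.15
rot [0.   0.   1.34]
.35,.15,.3 [-306.4 -398.9  -60.7]
.48,-.17,.3 [-506.1 -680.7  -60.7]
scene [[0.401, -0.407], [0.398, -0.236], [0.587, -0.232], [0.592, -0.405]] [ 0.49467924 -0.31997188]
side [[0.581, -0.24], [0.588, -0.412], [0.403, -0.4], [0.386, -0.249]] [ 0.4898217  -0.32516492]
```

```bash
python3 -m pendant '[{"travel":[-50,-65,-60],"delta_rot":[0,0,0.1]},{"travel":[-80,-105,-60],"delta_rot":[0,0,0.25]},{"travel":[-115,-150,-60],"delta_rot":[0,0,0.4]},{"travel":[-153,-200,-60],"delta_rot":[0,0,0.55]},{"travel":[-190,-250,-60],"delta_rot":[0,0,0.7]},{"travel":[-230,-300,-60],"delta_rot":[0,0,0.85]},{"travel":[-268,-350,-60],"delta_rot":[0,0,1.0]},{"travel":[-306,-399,-60],"delta_rot":[0,0,1.15]},{"travel":[-340,-446,-60],"delta_rot":[0,0,1.3]},{"travel":[-373,-493,-60],"delta_rot":[0,0,1.34]},{"travel":[-406,-540,-60],"delta_rot":[0,0,1.34]},{"travel":[-440,-587,-60],"delta_rot":[0,0,1.34]},{"travel":[-473,-634,-60],"delta_rot":[0,0,1.34]},{"travel":[-506,-680,-60],"delta_rot":[0,0,1.34]},{"travel":[-506,-680,-60],"delta_rot":[0,0,1.34]},{"travel":[-506,-680,-60],"delta_rot":[0,0,1.34]},{"travel":[-506,-680,-60],"delta_rot":[0,0,1.34]}]' -1
python3 - <<'E'
from h import *
st=ctrl.get_state(); im,d=ctrl.camera('wrist'); save('w1.png',im,1.5)
import pickle; pickle.dump((st,im,d),open('w1.pkl','wb'))
for l in ['jar_green','oil_bottle','steel_tray','saucer_green']:
    for x in ctrl.landmark_of(l,'wrist'): print(l,round(x['p'],2),np.round(x['position']),np.round(atz('wrist',x['position'],.005,st),3))
E
```

```text
clock: 3.28
eef_pos: [0.4796, -0.168, 0.2993]
eef_rot: [-0.0, 0.707, 0.708, 0.0]
ft_force: [0.0, 0.4, -0.8]
opening: 0.0856
jar_green 0.64 [111. 290.] [ 0.527 -0.106  0.005]
oil_bottle 0.84 [ 61. 298.] [ 0.539 -0.032  0.005]
oil_bottle 0.34 [ 27. 308.] [0.554 0.02  0.005]
steel_tray 0.67 [249. 262.] [ 0.489 -0.325  0.005]
saucer_green 0.87 [104. 285.] [ 0.521 -0.096  0.005]
```

View pics/w1.png

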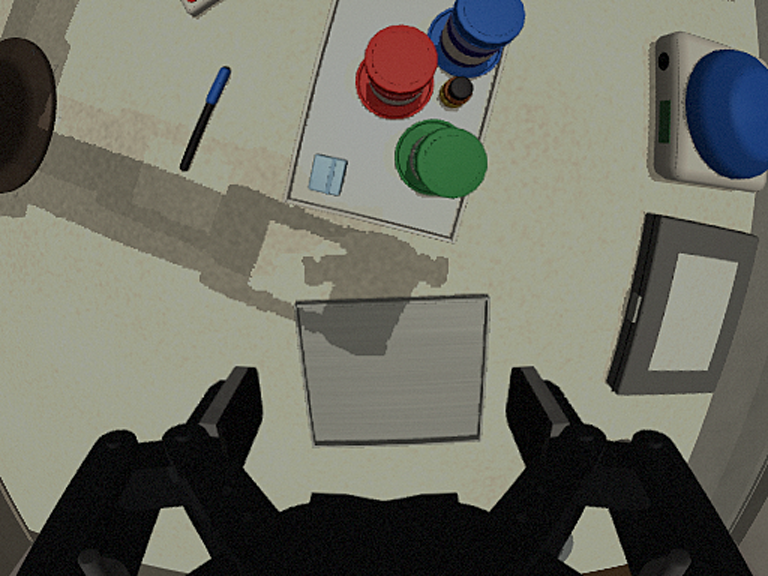

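The wrist view shows the red lid at (400,58), blue at (490,20), green at (452,162), the oil cap at (459,90) and the steel tray corners at (296,302), (488,296), (481,437) and (315,444). I'll locate them precisely through depth.

```bash
cat >> h.py <<'E'
def wcloud(d,st):
    c=ctrl.calibration('wrist'); f=192/np.tan(np.radians(c['fovy'])/2); v,u=np.mgrid[0:384,0:512]
    x,y=(u-c['cx'])/f,(v-c['cy'])/f; r=np.hypot(x,y)+1e-9; k=np.tan(r)/r
    P=np.stack([x*k*d,y*k*d,d],-1); T=np.array(c['hand_eye']); q=np.array(st['eef_rot']); W=R.from_quat(q[[1,2,3,0]]).as_matrix()
    P=(P@T[:3,:3].T+T[:3,3])@W.T+np.array(st['eef_pos']); P[d<=0]=np.nan; return P
def lids(im,P,cols=('green','red','blue'),zmin=.085):
    for c in cols:
        m=colmask(im,c)&(P[...,2]>zmin)&(P[...,2]<.2)&(P[...,0]<.66)
        if m.sum()<20: print(c,'none');continue
        top=np.percentile(P[m][:,2],85); m&=P[...,2]>top-.005
        n,lab,stt,_=cv2.connectedComponentsWithStats(m.astype(np.uint8)); m=lab==1+np.argmax(stt[1:,4])
        print(c,'lid z',round(top,4),'centre',enc(P[m][:,:2]),'mean',np.round(P[m][:,:2].mean(0),4))
E
python3 - <<'E'
from h import *; import pickle
st,im,d=pickle.load(open('w1.pkl','rb')); P=wcloud(d,st); lids(im,P)
q=np.array([atz('wrist',(y/1.5,x/1.5),.014,st)[:2] for x,y in [(296,302),(488,296),(481,437),(315,444)]]); print(np.round(q,3).tolist(),q.mean(0))
q=np.array([atz('wrist',(y/1.5,x/1.5),.018,st)[:2] for x,y in [(289,201),(454,240),(335,0)]]); print('white',np.round(q,3).tolist())
o=(im.max(-1)<60)&(P[...,2]>.045)&(P[...,2]<.075)&(np.hypot(P[...,0]-.55,P[...,1]+.035)<.03)
print('oil cap',o.sum(),enc(P[o][:,:2]),np.percentile(P[o][:,2],[50,90]))
E
```

```text
green lid z 0.1185 centre (array([ 0.5269, -0.0977]), 0.0257) mean [ 0.5264 -0.0978]
red lid z 0.1185 centre (array([ 0.4908, -0.0237]), 0.026) mean [ 0.4904 -0.0241]
blue lid z 0.1186 centre (array([0.5551, 0.0162]), 0.026) mean [0.5551 0.01  ]
[[0.39, -0.239], [0.585, -0.233], [0.594, -0.408], [0.398, -0.417]] [ 0.4917566  -0.32413167]
white [[0.389, -0.136], [0.546, -0.175], [0.434, 0.057]]
oil cap 234 (array([ 0.5496, -0.0251]), 0.0215) [0.06036504 0.06513372]
```

```bash
python3 -m pendant '[{"travel":[35,24,60]},{"travel":[70,47,100]},{"travel":[70,47,140]},{"travel":[70,47,160]},{"travel":[70,47,175]},{"travel":[70,47,190]},{"travel":[70,47,202]},{"travel":[70,47,202]},{"travel":[70,47,202]}]' -1 && python3 -m pendant '[{"travel":[0,0,0]},{"travel":[0,0,0]},{"travel":[0,0,0]},{"travel":[0,0,0]},{"travel":[0,0,0]},{"travel":[0,0,0]}]' 1 40
python3 - <<'E'
from h import *
im,d=ctrl.camera('wrist'); save('w2.png',im,1.2)
E
python3 plan.py 0 .541,-.361,.15
```

```text
now [ 0.48   -0.1686  0.2995] yaw 0.1 q [-0.42  0.03  1.84  0.    1.28 -0.42] t 3.58
rot [0.    0.    0.001]
.541,-.361,.15 [-192.4   60.7  149.6]schema error: expected keys travel, delta_rot
```

View pics/w2.png

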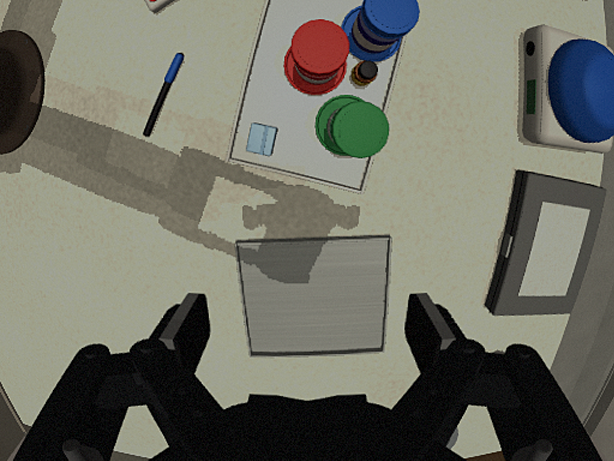

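Both keys are required, so nothing moved and the view is unchanged (5 pictures viewed). I'll retype it.

```bash
python3 -m pendant '[{"travel":[35,24,60],"delta_rot":[0,0,0]},{"travel":[70,47,100],"delta_rot":[0,0,0]},{"travel":[70,47,140],"delta_rot":[0,0,0]},{"travel":[70,47,160],"delta_rot":[0,0,0]},{"travel":[70,47,175],"delta_rot":[0,0,0]},{"travel":[70,47,190],"delta_rot":[0,0,0]},{"travel":[70,47,202],"delta_rot":[0,0,0]},{"travel":[70,47,202],"delta_rot":[0,0,0]},{"travel":[70,47,202],"delta_rot":[0,0,0]}]' -1 && python3 -m pendant '[{"travel":[0,0,0],"delta_rot":[0,0,0]},{"travel":[0,0,0],"delta_rot":[0,0,0]},{"travel":[0,0,0],"delta_rot":[0,0,0]},{"travel":[0,0,0],"delta_rot":[0,0,0]},{"travel":[0,0,0],"delta_rot":[0,0,0]},{"travel":[0,0,0],"delta_rot":[0,0,0]}]' 1 40
python3 - <<'E'
from h import *
im,d=ctrl.camera('wrist'); save('w3.png',im,1.2)
E
python3 plan.py 0 .541,-.361,.15
```

```text
clock: 4.7
eef_pos: [0.5276, -0.0989, 0.0981]
eef_rot: [0.001, 0.707, 0.707, 0.0]
ft_force: [0.6, -0.2, -0.1]
opening: 0.0853
clock: 5.45
eef_pos: [0.5281, -0.0991, 0.0991]
eef_rot: [0.001, 0.707, 0.707, 0.001]
ft_force: [-1.3, 0.1, 5.6]
opening: 0.0506
now [ 0.5281 -0.0991  0.0991] yaw 0.1 q [-0.27  0.32  1.94 -0.    0.88 -0.27] t 5.5
rot [0.003 0.001 0.001]
.541,-.361,.15 [-262.    12.8  -50.7]
```

View pics/w3.png

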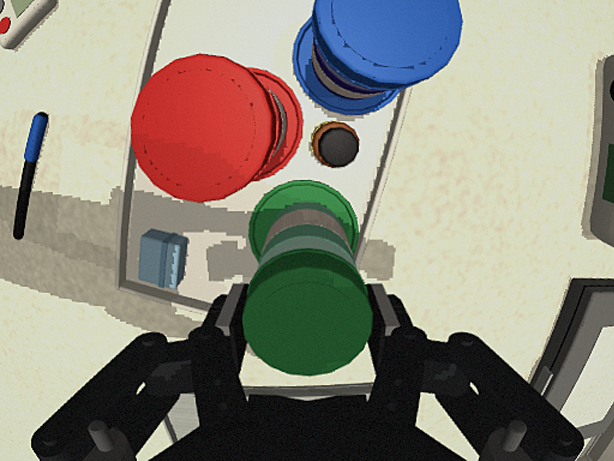

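The jar is held by its lid, with an opening of 51 mm and the pads on both sides of the lid in the picture. I'll lift, carry it to the steel tray, and lower.

```bash
python3 -m pendant '[{"travel":[0,0,-5],"delta_rot":[0,0,0]},{"travel":[0,0,-17],"delta_rot":[0,0,0]},{"travel":[0,0,-32],"delta_rot":[0,0,0]},{"travel":[-8,0,-45],"delta_rot":[0,0,0]},{"travel":[-25,1,-50],"delta_rot":[0,0,0]},{"travel":[-50,2,-50],"delta_rot":[0,0,0]},{"travel":[-80,4,-50],"delta_rot":[0,0,0]},{"travel":[-110,6,-50],"delta_rot":[0,0,0]},{"travel":[-140,8,-50],"delta_rot":[0,0,0]},{"travel":[-170,10,-50],"delta_rot":[0,0,0]},{"travel":[-200,12,-50],"delta_rot":[0,0,0]},{"travel":[-225,13,-50],"delta_rot":[0,0,0]},{"travel":[-245,13,-50],"delta_rot":[0,0,0]},{"travel":[-257,13,-45],"delta_rot":[0,0,0]},{"travel":[-262,13,-35],"delta_rot":[0,0,0]},{"travel":[-262,13,-22],"delta_rot":[0,0,0]},{"travel":[-262,13,-12],"delta_rot":[0,0,0]},{"travel":[-262,13,-5],"delta_rot":[0,0,0]},{"travel":[-262,13,-2],"delta_rot":[0,0,0]},{"travel":[-262,13,-2],"delta_rot":[0,0,0]}]'
python3 plan.py 0 .541,-.361,.095
```

```text
clock: 8.0
eef_pos: [0.5415, -0.3609, 0.1013]
eef_rot: [0.001, 0.707, 0.708, 0.001]
ft_force: [-0.3, 0.4, -2.2]
opening: 0.0505
now [ 0.5415 -0.3609  0.1013] yaw 0.1 q [-0.66  0.5   1.66  0.    0.97 -0.66] t 8.0
rot [0.003 0.001 0.001]
.541,-.361,.095 [-0.1 -0.5  6.3]
```

```bash
python3 -m pendant '[{"travel":[0,0,2],"delta_rot":[0,0,0]},{"travel":[0,0,4],"delta_rot":[0,0,0]},{"travel":[0,0,5],"delta_rot":[0,0,0]},{"travel":[0,0,5],"delta_rot":[0,0,0]},{"travel":[0,0,5],"delta_rot":[0,0,0]}]'
python3 -m pendant '[{"travel":[0,0,0.5],"delta_rot":[0,0,0]},{"travel":[0,0,1],"delta_rot":[0,0,0]},{"travel":[0,0,1],"delta_rot":[0,0,0]},{"travel":[0,0,1],"delta_rot":[0,0,0]}]'
```

```text
clock: 8.62
eef_pos: [0.5415, -0.3609, 0.0963]
eef_rot: [0.001, 0.707, 0.708, 0.001]
ft_force: [0.7, -0.1, -2.7]
opening: 0.0507
clock: 9.12
eef_pos: [0.5415, -0.3609, 0.0953]
eef_rot: [0.001, 0.707, 0.708, 0.001]
ft_force: [-0.4, -0.3, -2.3]
opening: 0.0509
```

```bash
python3 -m pendant '[{"travel":[0,0,0.5],"delta_rot":[0,0,0]},{"travel":[0,0,1],"delta_rot":[0,0,0]},{"travel":[0,0,1],"delta_rot":[0,0,0]}]'
python3 -m pendant '[{"travel":[0,0,0.5],"delta_rot":[0,0,0]},{"travel":[0,0,1],"delta_rot":[0,0,0]},{"travel":[0,0,1],"delta_rot":[0,0,0]}]'
```

```text
clock: 9.5
eef_pos: [0.5416, -0.3612, 0.0952]
eef_rot: [0.001, 0.707, 0.708, 0.001]
ft_force: [-2.2, 1.5, 4.4]
opening: 0.0511
clock: 9.88
eef_pos: [0.5417, -0.3614, 0.0952]
eef_rot: [0.002, 0.707, 0.708, 0.0]
ft_force: [-2.5, 1.4, 6.1]
opening: 0.0506
```

```bash
python3 -m pendant '[{"travel":[0,0,0],"delta_rot":[0,0,0]},{"travel":[0,0,0],"delta_rot":[0,0,0]},{"travel":[0,0,0],"delta_rot":[0,0,0]},{"travel":[0,0,0],"delta_rot":[0,0,0]},{"travel":[0,0,0],"delta_rot":[0,0,0]}]' -1
python3 -m pendant '[{"travel":[0,0,-20],"delta_rot":[0,0,0]},{"travel":[0,0,-65],"delta_rot":[0,0,0]},{"travel":[0,0,-70],"delta_rot":[0,0,0]},{"travel":[40,-5,-70],"delta_rot":[0,0,0.1]},{"travel":[90,-15,-70],"delta_rot":[0,0,0.25]}]'
python3 - <<'E'
from h import *
st=ctrl.get_state(); im,d=ctrl.camera('wrist'); P=wcloud(d,st); save('w4.png',im,1.2); lids(im,P)
E
python3 plan.py -45 .491,-.0235,.16 .491,-.0235,.098
```

```text
clock: 10.5
eef_pos: [0.5417, -0.3613, 0.095]
eef_rot: [0.001, 0.707, 0.708, 0.0]
ft_force: [-1.0, 0.1, -0.9]
opening: 0.0854
clock: 11.12
eef_pos: [0.5265, -0.2712, 0.1655]
eef_rot: [0.002, 0.791, 0.611, 0.001]
ft_force: [0.9, 0.0, -0.0]
opening: 0.0858
green lid z 0.1141 centre (array([ 0.5406, -0.3595]), 0.026) mean [ 0.541  -0.3564]
red none
blue none
now [ 0.5234 -0.2637  0.1639] yaw -14.7 q [-0.54  0.32  1.78  0.    1.04 -0.29] t 11.18
rot [-0.005 -0.004  0.529]
.491,-.0235,.16 [224.1 -92.2   5.4]
.491,-.0235,.098 [223.8 -92.   67.4]
```

View pics/w4.png

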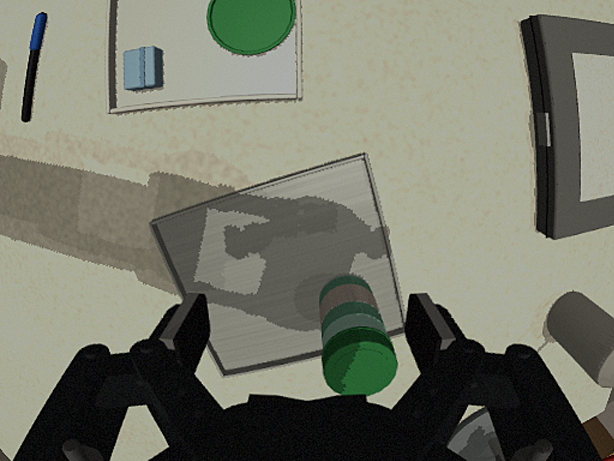

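The green jar stands upright in the steel tray, lid at (360,365) in the picture and at (0.541, -0.360) in world coordinates. Red is next.

```bash
python3 -m pendant '[{"travel":[45,-18,0],"delta_rot":[-0.005,-0.004,0.12]},{"travel":[90,-37,0],"delta_rot":[-0.005,-0.004,0.27]},{"travel":[135,-55,0],"delta_rot":[-0.005,-0.004,0.42]},{"travel":[180,-74,0],"delta_rot":[-0.005,-0.004,0.529]},{"travel":[210,-86,0],"delta_rot":[-0.005,-0.004,0.529]},{"travel":[224,-92,3],"delta_rot":[-0.005,-0.004,0.529]},{"travel":[224,-92,20],"delta_rot":[-0.005,-0.004,0.529]},{"travel":[224,-92,35],"delta_rot":[-0.005,-0.004,0.529]},{"travel":[224,-92,50],"delta_rot":[-0.005,-0.004,0.529]},{"travel":[224,-92,62],"delta_rot":[-0.005,-0.004,0.529]},{"travel":[224,-92,67],"delta_rot":[-0.005,-0.004,0.529]},{"travel":[224,-92,67],"delta_rot":[-0.005,-0.004,0.529]},{"travel":[224,-92,67],"delta_rot":[-0.005,-0.004,0.529]}]'
python3 -m pendant '[{"travel":[0,0,0],"delta_rot":[0,0,0]},{"travel":[0,0,0],"delta_rot":[0,0,0]},{"travel":[0,0,0],"delta_rot":[0,0,0]},{"travel":[0,0,0],"delta_rot":[0,0,0]},{"travel":[0,0,0],"delta_rot":[0,0,0]},{"travel":[0,0,0],"delta_rot":[0,0,0]}]' 1 40
python3 plan.py 0 .491,-.0235,.15 .47,-.19,.15 .445,-.364,.15
```

```text
clock: 12.8
eef_pos: [0.4917, -0.0234, 0.0989]
eef_rot: [0.0, 0.924, 0.383, 0.001]
ft_force: [-0.8, -0.2, 0.7]
opening: 0.0854
clock: 13.55
eef_pos: [0.4922, -0.0233, 0.0997]
eef_rot: [0.0, 0.924, 0.383, 0.001]
ft_force: [-1.6, 1.4, 6.4]
opening: 0.0507
now [ 0.4922 -0.0233  0.0997] yaw -45.0 q [-0.14  0.24  2.04  0.    0.85  0.65] t 13.55
rot [ 0.002 -0.001 -0.786]
.491,-.0235,.15 [ -0.9  -0.6 -50.3]
.47,-.19,.15 [-133.5  102.3  -50.3]
.445,-.364,.15 [-274.2  207.7  -50.4]
```

```bash
python3 -m pendant '[{"travel":[0,0,-5],"delta_rot":[0,0,0]},{"travel":[0,0,-17],"delta_rot":[0,0,0]},{"travel":[0,0,-32],"delta_rot":[0,0,0]},{"travel":[-4,3,-45],"delta_rot":[0,0,0]},{"travel":[-17,13,-50],"delta_rot":[0,0,0]},{"travel":[-40,30,-50],"delta_rot":[0,0,0]},{"travel":[-68,52,-50],"delta_rot":[0,0,0]},{"travel":[-96,73,-50],"delta_rot":[0,0,0]},{"travel":[-124,94,-50],"delta_rot":[0,0,0]},{"travel":[-152,115,-50],"delta_rot":[0,0,0]},{"travel":[-180,136,-50],"delta_rot":[0,0,0]},{"travel":[-208,158,-50],"delta_rot":[0,0,0]},{"travel":[-235,178,-50],"delta_rot":[0,0,0]},{"travel":[-256,194,-50],"delta_rot":[0,0,0]},{"travel":[-268,203,-45],"delta_rot":[0,0,0]},{"travel":[-274,208,-35],"delta_rot":[0,0,0]},{"travel":[-274,208,-22],"delta_rot":[0,0,0]},{"travel":[-274,208,-12],"delta_rot":[0,0,0]},{"travel":[-274,208,-5],"delta_rot":[0,0,0]},{"travel":[-274,208,-2],"delta_rot":[0,0,0]}]'
python3 -m pendant '[{"travel":[0,0,2],"delta_rot":[0,0,0]},{"travel":[0,0,4],"delta_rot":[0,0,0]},{"travel":[0,0,4],"delta_rot":[0,0,0]},{"travel":[0,0,4],"delta_rot":[0,0,0]}]'
python3 plan.py -45 .445,-.364,.0955
```

```text
clock: 16.05
eef_pos: [0.4453, -0.3633, 0.1008]
eef_rot: [-0.0, 0.924, 0.383, 0.001]
ft_force: [0.4, 0.1, -2.5]
opening: 0.0503
clock: 16.55
eef_pos: [0.4455, -0.3634, 0.0971]
eef_rot: [0.0, 0.924, 0.383, 0.001]
ft_force: [-0.0, 0.2, -2.0]
opening: 0.0509
now [ 0.4455 -0.3634  0.0971] yaw -45.0 q [-0.76  0.39  1.85  0.    0.9   0.02] t 16.55
rot [ 0.001 -0.002  0.001]
.445,-.364,.0955 [-0.8  0.1  1.6]
```

Lower the last 2 mm, check contact, release, rise, and start toward blue.

```bash
python3 -m pendant '[{"travel":[0,0,0.5],"delta_rot":[0,0,0]},{"travel":[0,0,1],"delta_rot":[0,0,0]},{"travel":[0,0,1.5],"delta_rot":[0,0,0]},{"travel":[0,0,2],"delta_rot":[0,0,0]},{"travel":[0,0,2],"delta_rot":[0,0,0]}]'
python3 -m pendant '[{"travel":[0,0,0],"delta_rot":[0,0,0]},{"travel":[0,0,0],"delta_rot":[0,0,0]},{"travel":[0,0,0],"delta_rot":[0,0,0]},{"travel":[0,0,0],"delta_rot":[0,0,0]},{"travel":[0,0,0],"delta_rot":[0,0,0]}]' -1
python3 -m pendant '[{"travel":[0,0,-20],"delta_rot":[0,0,0]},{"travel":[0,0,-65],"delta_rot":[0,0,0]},{"travel":[0,0,-70],"delta_rot":[0,0,0]},{"travel":[0,0,-70],"delta_rot":[0,0,0]}]'
python3 plan.py 0 .5555,.0162,.16 .5555,.0162,.098
```

```text
clock: 17.18
eef_pos: [0.4456, -0.3635, 0.0958]
eef_rot: [0.0, 0.924, 0.383, 0.001]
ft_force: [-1.9, 1.0, 3.9]
opening: 0.0508
clock: 17.8
eef_pos: [0.4456, -0.3635, 0.0957]
eef_rot: [0.0, 0.924, 0.383, 0.001]
ft_force: [0.1, 0.1, -0.1]
opening: 0.0852
clock: 18.3
eef_pos: [0.4459, -0.364, 0.1672]
eef_rot: [0.001, 0.924, 0.383, 0.001]
ft_force: [0.1, 1.0, -0.1]
opening: 0.0856
now [ 0.4459 -0.364   0.1672] yaw -45.0 q [-0.76  0.29  1.81  0.    1.03  0.02] t 18.3
rot [ 0.004 -0.    -0.785]
.5555,.0162,.16 [ 346.4 -191.2    7.2]
.5555,.0162,.098 [ 346.3 -191.4   69.2]
```

```bash
python3 -m pendant '[{"travel":[40,-22,0],"delta_rot":[0,0,-0.1]},{"travel":[87,-48,0],"delta_rot":[0,0,-0.25]},{"travel":[135,-74,0],"delta_rot":[0,0,-0.4]},{"travel":[183,-101,0],"delta_rot":[0,0,-0.55]},{"travel":[231,-127,0],"delta_rot":[0,0,-0.7]},{"travel":[278,-153,0],"delta_rot":[0,0,-0.785]},{"travel":[320,-177,0],"delta_rot":[0,0,-0.785]},{"travel":[340,-188,0],"delta_rot":[0,0,-0.785]},{"travel":[346,-191,5],"delta_rot":[0,0,-0.785]},{"travel":[346,-191,20],"delta_rot":[0,0,-0.785]},{"travel":[346,-191,35],"delta_rot":[0,0,-0.785]},{"travel":[346,-191,50],"delta_rot":[0,0,-0.785]},{"travel":[346,-191,62],"delta_rot":[0,0,-0.785]},{"travel":[346,-191,68],"delta_rot":[0,0,-0.785]},{"travel":[346,-191,69],"delta_rot":[0,0,-0.785]},{"travel":[346,-191,69],"delta_rot":[0,0,-0.785]}]'
python3 -m pendant '[{"travel":[0,0,0],"delta_rot":[0,0,0]},{"travel":[0,0,0],"delta_rot":[0,0,0]},{"travel":[0,0,0],"delta_rot":[0,0,0]},{"travel":[0,0,0],"delta_rot":[0,0,0]},{"travel":[0,0,0],"delta_rot":[0,0,0]},{"travel":[0,0,0],"delta_rot":[0,0,0]}]' 1 40
python3 plan.py 0  .491,-.282,.15
```

```text
clock: 20.3
eef_pos: [0.556, 0.0157, 0.0986]
eef_rot: [0.002, 0.707, 0.707, 0.001]
ft_force: [-0.4, -0.0, 0.1]
opening: 0.0853
clock: 21.05
eef_pos: [0.5565, 0.0157, 0.0995]
eef_rot: [0.002, 0.707, 0.707, 0.002]
ft_force: [-0.7, 0.4, 5.3]
opening: 0.0507
now [0.5565 0.0157 0.0995] yaw 0.0 q [-0.05  0.35  1.9  -0.    0.89 -0.05] t 21.05
rot [0.006 0.001 0.   ]
.491,-.282,.15 [-297.8  -65.3  -50.6]
```

The oil bottle lies under this straight path, so I'll lift blue 90 mm before moving sideways.

```bash
python3 -m pendant '[{"travel":[0,0,-6],"delta_rot":[0,0,0]},{"travel":[0,0,-24],"delta_rot":[0,0,0]},{"travel":[0,0,-46],"delta_rot":[0,0,0]},{"travel":[0,0,-70],"delta_rot":[0,0,0]},{"travel":[0,0,-88],"delta_rot":[0,0,0]},{"travel":[-5,-3,-93],"delta_rot":[0.004,0,0]},{"travel":[-22,-6,-93],"delta_rot":[0.004,0,0]},{"travel":[-50,-12,-93],"delta_rot":[0.004,0,0]},{"travel":[-85,-20,-93],"delta_rot":[0.004,0,0]},{"travel":[-120,-28,-93],"delta_rot":[0.004,0,0]},{"travel":[-155,-36,-90],"delta_rot":[0.004,0,0]},{"travel":[-190,-44,-80],"delta_rot":[0.004,0,0]},{"travel":[-225,-52,-70],"delta_rot":[0.004,0,0]},{"travel":[-255,-58,-60],"delta_rot":[0.004,0,0]},{"travel":[-280,-63,-50],"delta_rot":[0.004,0,0]},{"travel":[-294,-65,-40],"delta_rot":[0.004,0,0]},{"travel":[-298,-65,-28],"delta_rot":[0.004,0,0]},{"travel":[-298,-65,-16],"delta_rot":[0.004,0,0]},{"travel":[-298,-65,-7],"delta_rot":[0.004,0,0]},{"travel":[-298,-65,-2],"delta_rot":[0.004,0,0]}]'
python3 -m pendant '[{"travel":[0,0,2],"delta_rot":[0,0,0]},{"travel":[0,0,4],"delta_rot":[0,0,0]},{"travel":[0,0,4],"delta_rot":[0,0,0]},{"travel":[0,0,4],"delta_rot":[0,0,0]}]'
python3 plan.py 0 .491,-.282,.0955
```

```text
clock: 23.55
eef_pos: [0.4915, -0.2813, 0.1005]
eef_rot: [0.0, 0.707, 0.708, 0.0]
ft_force: [-0.2, 0.1, -1.3]
opening: 0.0507
clock: 24.05
eef_pos: [0.4917, -0.2815, 0.0969]
eef_rot: [0.001, 0.707, 0.708, 0.0]
ft_force: [-0.0, -0.4, -2.3]
opening: 0.0504
now [ 0.4917 -0.2815  0.0969] yaw 0.1 q [-0.6   0.37  1.87  0.    0.9  -0.6 ] t 24.05
rot [0.001 0.001 0.001]
.491,-.282,.0955 [-0.5 -0.7  1.4]
```

```bash
python3 -m pendant '[{"travel":[0,0,0.5],"delta_rot":[0,0,0]},{"travel":[0,0,1],"delta_rot":[0,0,0]},{"travel":[0,0,1.5],"delta_rot":[0,0,0]},{"travel":[0,0,2],"delta_rot":[0,0,0]},{"travel":[0,0,2],"delta_rot":[0,0,0]}]'
python3 -m pendant '[{"travel":[0,0,0],"delta_rot":[0,0,0]},{"travel":[0,0,0],"delta_rot":[0,0,0]},{"travel":[0,0,0],"delta_rot":[0,0,0]},{"travel":[0,0,0],"delta_rot":[0,0,0]},{"travel":[0,0,0],"delta_rot":[0,0,0]}]' -1
python3 -m pendant '[{"travel":[0,0,-20],"delta_rot":[0,0,0]},{"travel":[0,0,-65],"delta_rot":[0,0,0]},{"travel":[30,0,-110],"delta_rot":[0,0,0]},{"travel":[75,0,-135],"delta_rot":[0,0,0]},{"travel":[120,0,-150],"delta_rot":[0,0,0]},{"travel":[165,0,-155],"delta_rot":[0,0,0]},{"travel":[210,5,-155],"delta_rot":[0,0,0]},{"travel":[250,8,-155],"delta_rot":[0,0,0]},{"travel":[275,8,-155],"delta_rot":[0,0,0]},{"travel":[281,8,-155],"delta_rot":[0,0,0]},{"travel":[281,8,-155],"delta_rot":[0,0,0]},{"travel":[281,8,-155],"delta_rot":[0,0,0]}]'
python3 - <<'E'
from h import *; import pickle
st=ctrl.get_state(); im,d=ctrl.camera('wrist'); P=wcloud(d,st); save('w5.png',im,1.5); pickle.dump((st,im,d),open('w5.pkl','wb'))
lids(im,P)
for c in ['green','red','blue']:
    m=colmask(im,c)&(P[...,2]<.03)&(P[...,0]<.62)&(P[...,1]<.09)&(P[...,1]>-.16)
    n,lab,s,_=cv2.connectedComponentsWithStats(m.astype(np.uint8)); m=lab==1+np.argmax(s[1:,4])
    print(c,'saucer',enc(P[m][:,:2]),np.percentile(P[m][:,2],[10,50,90]).round(4))
o=(im.max(-1)<60)&(P[...,2]>.04)&(P[...,2]<.08)&(np.hypot(P[...,0]-.55,P[...,1]+.035)<.05)
print('oil cap',o.sum(),enc(P[o][:,:2]),np.percentile(P[o][:,2],[10,50,90]))
print(ctrl.landmark_of('oil_bottle','wrist'),[ (x['p'],x['position'],np.round(atz('wrist',x['position'],.004,st),4)) for x in ctrl.cut_out('oil_bottle','wrist')])
E
```

```text
clock: 24.68
eef_pos: [0.4918, -0.2817, 0.0955]
eef_rot: [0.001, 0.707, 0.708, 0.0]
ft_force: [-1.8, 0.5, 3.8]
opening: 0.0507
clock: 25.3
eef_pos: [0.4918, -0.2817, 0.0955]
eef_rot: [0.001, 0.707, 0.708, 0.0]
ft_force: [0.1, 0.1, 0.2]
opening: 0.0855
clock: 26.8
eef_pos: [0.4992, -0.0015, 0.2502]
eef_rot: [0.001, 0.707, 0.707, -0.0]
ft_force: [0.4, 0.7, 0.5]
opening: 0.0852
green none
red none
blue none
green saucer (array([ 0.5253, -0.0955]), 0.037) [0.0065 0.0075 0.0106]
red saucer (array([ 0.4883, -0.0235]), 0.0366) [0.0066 0.0077 0.0107]
blue saucer (array([0.5555, 0.0178]), 0.0377) [0.0065 0.0076 0.0109]
oil cap 313 (array([ 0.5424, -0.0329]), 0.0121) [0.04204148 0.05971587 0.06114928]
[{'position': [181.8, 288.1], 'p': 0.96}] [(0.41, [175.4, 246.4], array([ 0.4866, -0.0226,  0.004 ]))]
```

View pics/w5.png

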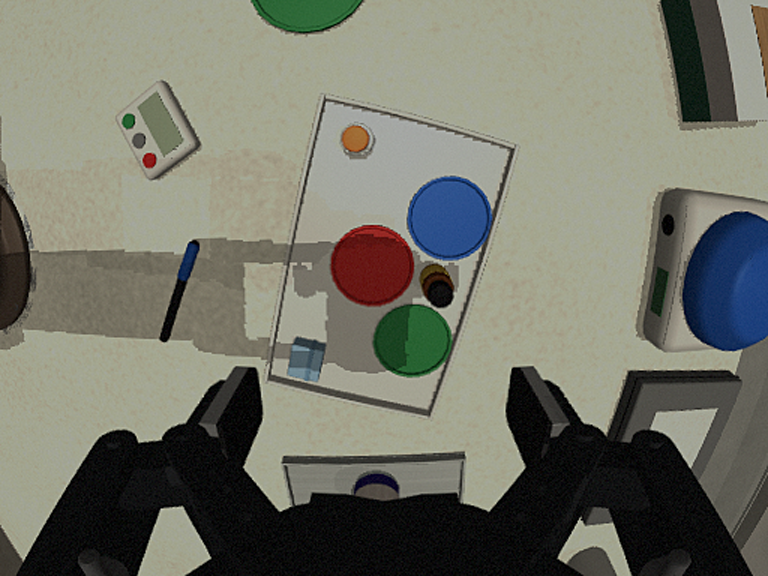

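The tray is clear: saucers red (372,265), blue (449,217), green (412,340), oil bottle (437,285), saline (356,139). I'll refine the oil position, then turn to yaw 90° so that the wrist camera stays away from the microscope later.

```bash
cat >> h.py <<'E'
def oilcap(im,P,c,r=.03,zlo=.0545):
    m=(im.max(-1)<70)&(P[...,2]>zlo)&(P[...,2]<.068)&(np.hypot(P[...,0]-c[0],P[...,1]-c[1])<r)
    n,lab,s,_=cv2.connectedComponentsWithStats(m.astype(np.uint8)); m=lab==1+np.argmax(s[1:,4])
    print('oil cap top',m.sum(),enc(P[m][:,:2]),'mean',P[m].mean(0).round(4))
E
python3 - <<'E'
from h import *; import pickle
st,im,d=pickle.load(open('w5.pkl','rb')); P=wcloud(d,st); oilcap(im,P,(.544,-.034))
for n in ['scene','side']:
    im,d=ctrl.camera(n); P=fullcloud(n,d); oilcap(im,P,(.544,-.034)); lids(im,P)
    print(n,[(x['p'],np.round(atz(n,x['position'],.004),4)) for x in ctrl.landmark_of('oil_bottle',n)])
E
python3 plan.py 90 .544,-.034,.16
```

```text
oil cap top 215 (array([ 0.5424, -0.0342]), 0.0099) mean [ 0.5424 -0.0333  0.0601]
oil cap top 38 (array([ 0.5445, -0.0356]), 0.0113) mean [ 0.545  -0.0333  0.0593]
green lid z 0.1153 centre (array([ 0.5442, -0.3574]), 0.0247) mean [ 0.545  -0.3572]
red lid z 0.1916 centre (array([ 0.5033, -0.641 ]), 0.1145) mean [ 0.5077 -0.6357]
blue lid z 0.1155 centre (array([ 0.4926, -0.2786]), 0.0254) mean [ 0.4943 -0.278 ]
scene [(0.64, array([ 0.5445, -0.0301,  0.004 ]))]
oil cap top 54 (array([ 0.543 , -0.0348]), 0.0101) mean [ 0.5422 -0.0358  0.0599]
green lid z 0.1149 centre (array([ 0.5404, -0.3609]), 0.0262) mean [ 0.5389 -0.3611]
red lid z 0.1149 centre (array([ 0.4439, -0.3624]), 0.0262) mean [ 0.4429 -0.3635]
blue lid z 0.1149 centre (array([ 0.4901, -0.2801]), 0.0262) mean [ 0.4887 -0.2813]
side [(0.79, array([ 0.5454, -0.0373,  0.004 ]))]
now [ 0.4992 -0.0009  0.2502] yaw 0.0 q [-0.09  0.05  1.91 -0.    1.17 -0.09] t 27.15
rot [ 0.     0.002 -1.57 ]
.544,-.034,.16 [-33.1  44.7  90.3]
```

```bash
python3 -m pendant '[{"travel":[-5,8,10],"delta_rot":[0,0,-0.18]},{"travel":[-10,15,20],"delta_rot":[0,0,-0.36]},{"travel":[-15,22,30],"delta_rot":[0,0,-0.54]},{"travel":[-20,29,40],"delta_rot":[0,0,-0.72]},{"travel":[-25,36,50],"delta_rot":[0,0,-0.9]},{"travel":[-30,42,60],"delta_rot":[0,0,-1.08]},{"travel":[-33.5,44,70],"delta_rot":[0,0,-1.26]},{"travel":[-33.5,44,80],"delta_rot":[0,0,-1.44]},{"travel":[-33.5,44,90],"delta_rot":[0,0,-1.57]},{"travel":[-33.5,44,90],"delta_rot":[0,0,-1.57]},{"travel":[-33.5,44,90],"delta_rot":[0,0,-1.57]},{"travel":[-33.5,44,90],"delta_rot":[0,0,-1.57]}]' -0.2
python3 - <<'E'
from h import *
st=ctrl.get_state(); im,d=ctrl.camera('wrist'); P=wcloud(d,st); save('w6.png',im,1.2); oilcap(im,P,(.543,-.0345))
E
python3 plan.py 90 .543,-.0345,.0301
```

```text
clock: 28.65
eef_pos: [0.5438, -0.0345, 0.1609]
eef_rot: [0.001, 0.0, 1.0, -0.001]
ft_force: [-1.2, -0.6, -0.7]
opening: 0.0509
oil cap top 416 (array([ 0.5425, -0.0349]), 0.0096) mean [ 0.5418 -0.0349  0.0601]
now [ 0.5438 -0.0345  0.1609] yaw 90.0 q [-0.14  0.24  1.89 -0.    1.01 -1.71] t 28.7
rot [-0.001  0.002 -0.001]
.543,-.0345,.0301 [  1.1   0.2 130.8]
```

View pics/w6.png

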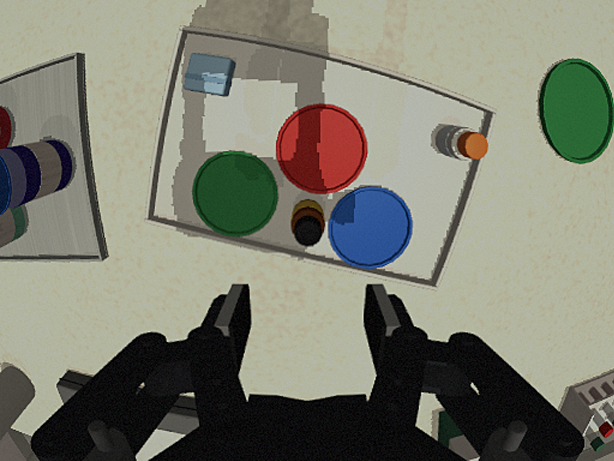

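The oil cap at (308,230) sits centred between the fingers, and the third view agrees at (0.5425, -0.035). I'll descend and grip.

```bash
python3 -m pendant '[{"travel":[1,0,30],"delta_rot":[0,0,0]},{"travel":[1,0,65],"delta_rot":[0,0,0]},{"travel":[1,0,90],"delta_rot":[0,0,0]},{"travel":[1,0,108],"delta_rot":[0,0,0]},{"travel":[1,0,120],"delta_rot":[0,0,0]},{"travel":[1,0,127],"delta_rot":[0,0,0]},{"travel":[1,0,130],"delta_rot":[0,0,0]},{"travel":[1,0,130],"delta_rot":[0,0,0]},{"travel":[1,0,130],"delta_rot":[0,0,0]}]'
python3 -m pendant '[{"travel":[0,0,0],"delta_rot":[0,0,0]},{"travel":[0,0,0],"delta_rot":[0,0,0]},{"travel":[0,0,0],"delta_rot":[0,0,0]},{"travel":[0,0,0],"delta_rot":[0,0,0]},{"travel":[0,0,0],"delta_rot":[0,0,0]}]' 1 20
python3 -m pendant '[{"travel":[0,0,-6],"delta_rot":[0,0,0]},{"travel":[0,0,-25],"delta_rot":[0,0,0]},{"travel":[0,0,-50],"delta_rot":[0,0,0]},{"travel":[0,0,-80],"delta_rot":[0,0,0]},{"travel":[0,0,-95],"delta_rot":[0,0,0]},{"travel":[0,0,-100],"delta_rot":[0,0,0]},{"travel":[0,0,-100],"delta_rot":[0,0,0]}]'
python3 plan.py 90 .51,.15,.13 .482,.3,.13 .482,.348,.13
```

```text
clock: 29.82
eef_pos: [0.5436, -0.0347, 0.0315]
eef_rot: [0.002, 0.0, 1.0, -0.001]
ft_force: [-0.5, -0.2, -0.2]
opening: 0.0515
clock: 30.45
eef_pos: [0.5441, -0.0348, 0.0321]
eef_rot: [0.002, 0.0, 1.0, -0.001]
ft_force: [-1.2, 0.4, 5.0]
opening: 0.0251
clock: 31.32
eef_pos: [0.5433, -0.0346, 0.1319]
eef_rot: [0.002, 0.0, 1.0, -0.001]
ft_force: [0.8, 0.4, 0.1]
opening: 0.025
now [ 0.5433 -0.0346  0.1319] yaw 90.0 q [-0.14  0.28  1.91 -0.    0.95 -1.71] t 31.32
rot [-0.002  0.004 -0.001]
.51,.15,.13 [ 33.5 184.6   1.4]
.482,.3,.13 [ 61.6 334.6   1.1]
.482,.348,.13 [ 61.6 382.6   1. ]
```

```bash
python3 -m pendant '[{"travel":[3,10,0],"delta_rot":[-0.002,0.004,0]},{"travel":[6,35,0],"delta_rot":[-0.002,0.004,0]},{"travel":[12,65,0],"delta_rot":[-0.002,0.004,0]},{"travel":[18,100,0],"delta_rot":[-0.002,0.004,0]},{"travel":[24,135,0],"delta_rot":[-0.002,0.004,0]},{"travel":[31,170,0],"delta_rot":[-0.002,0.004,0]},{"travel":[38,205,0],"delta_rot":[-0.002,0.004,0]},{"travel":[44,240,0],"delta_rot":[-0.002,0.004,0]},{"travel":[51,275,0],"delta_rot":[-0.002,0.004,0]},{"travel":[57,305,0],"delta_rot":[-0.002,0.004,0]},{"travel":[61,325,0],"delta_rot":[-0.002,0.004,0]},{"travel":[61,334,0],"delta_rot":[-0.002,0.004,0]},{"travel":[61,334,0],"delta_rot":[-0.002,0.004,0]},{"travel":[61,334,0],"delta_rot":[-0.002,0.004,0]}]'
python3 - <<'E'
from h import *
st=ctrl.get_state(); im,d=ctrl.camera('wrist'); P=wcloud(d,st); save('w7.png',im,1.2)
X,Y,Z=P[...,0],P[...,1],P[...,2]
m=(im.max(-1)<60)&(Z<.02)&(np.hypot(X-.482,Y-.348)<.06)
n,lab,s,_=cv2.connectedComponentsWithStats(m.astype(np.uint8)); m=lab==1+np.argmax(s[1:,4])
print('dish',m.sum(),enc(P[m][:,:2]),P[m].mean(0),[ (round(x['p'],2),np.round(x['position']),np.round(atz('wrist',x['position'],.003,st),4)) for x in ctrl.landmark_of('oil_dish','wrist')])
E
python3 plan.py 90 .482,.348,.13
```

```text
clock: 33.08
eef_pos: [0.4827, 0.2986, 0.131]
eef_rot: [-0.0, 0.001, 1.0, -0.0]
ft_force: [0.3, 0.2, -0.7]
opening: 0.025
dish 3378 (array([0.4813, 0.3502]), 0.0316) [0.4815548  0.35060963 0.00443275] [(0.91, array([182., 314.]), array([0.4783, 0.3521, 0.003 ])), (0.63, array([244.,  34.]), array([0.5559, 0.0197, 0.003 ]))]
now [0.4828 0.2985 0.1311] yaw 89.9 q [ 0.48  0.33  1.85  0.    0.96 -1.09] t 33.17
rot [ 0.    -0.    -0.002]
.482,.348,.13 [ 0.9 49.5  1.1]
```

View pics/w7.png

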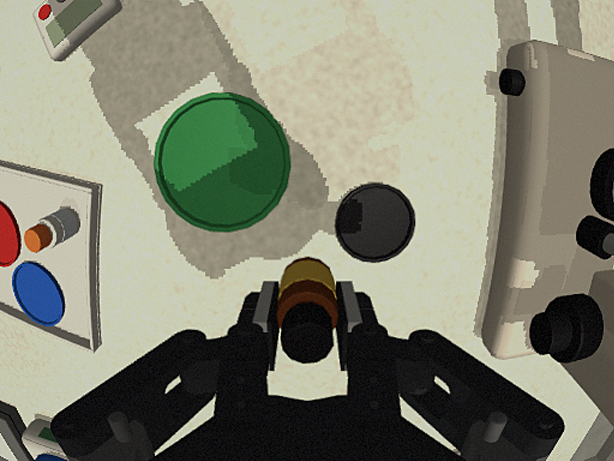

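The dish is at (375,222), measured at (0.481, 0.350), and the microscope base is about 90 mm or more to its right. The bottle hangs straight in the jaws at (307,300). I'll set it down.

```bash
python3 -m pendant '[{"travel":[0,15,0],"delta_rot":[0,0,0]},{"travel":[0,35,0],"delta_rot":[0,0,0]},{"travel":[0,48,0],"delta_rot":[0,0,0]},{"travel":[0,51.5,10],"delta_rot":[0,0,0]},{"travel":[0,51.5,30],"delta_rot":[0,0,0]},{"travel":[0,51.5,50],"delta_rot":[0,0,0]},{"travel":[0,51.5,70],"delta_rot":[0,0,0]},{"travel":[0,51.5,85],"delta_rot":[0,0,0]},{"travel":[0,51.5,94],"delta_rot":[0,0,0]},{"travel":[0,51.5,98],"delta_rot":[0,0,0]},{"travel":[0,51.5,98],"delta_rot":[0,0,0]},{"travel":[0,51.5,98],"delta_rot":[0,0,0]}]'
python3 -m pendant '[{"travel":[0,0,0.5],"delta_rot":[0,0,0]},{"travel":[0,0,1],"delta_rot":[0,0,0]},{"travel":[0,0,1.5],"delta_rot":[0,0,0]},{"travel":[0,0,2],"delta_rot":[0,0,0]},{"travel":[0,0,2],"delta_rot":[0,0,0]}]'
```

```text
clock: 34.67
eef_pos: [0.4835, 0.3504, 0.0339]
eef_rot: [0.001, 0.001, 1.0, 0.001]
ft_force: [-0.2, 0.0, 1.0]
opening: 0.0252
clock: 35.3
eef_pos: [0.4834, 0.3504, 0.0317]
eef_rot: [0.0, 0.001, 1.0, 0.0]
ft_force: [0.2, -0.3, -0.8]
opening: 0.025
```

```bash
python3 -m pendant '[{"travel":[0,0,0.5],"delta_rot":[0,0,0]},{"travel":[0,0,1],"delta_rot":[0,0,0]},{"travel":[0,0,1],"delta_rot":[0,0,0]}]'
python3 -m pendant '[{"travel":[0,0,0.5],"delta_rot":[0,0,0]},{"travel":[0,0,0.8],"delta_rot":[0,0,0]},{"travel":[0,0,0.8],"delta_rot":[0,0,0]}]'
```

```text
clock: 35.67
eef_pos: [0.4835, 0.3504, 0.0311]
eef_rot: [0.0, 0.001, 1.0, 0.0]
ft_force: [-0.7, -0.6, 3.6]
opening: 0.0253
clock: 36.05
eef_pos: [0.4835, 0.3505, 0.0311]
eef_rot: [0.0, 0.001, 1.0, 0.0]
ft_force: [-1.8, -0.9, 6.7]
opening: 0.0252
```

```bash
python3 -m pendant '[{"travel":[0,0,0],"delta_rot":[0,0,0]},{"travel":[0,0,0],"delta_rot":[0,0,0]},{"travel":[0,0,0],"delta_rot":[0,0,0]},{"travel":[0,0,0],"delta_rot":[0,0,0]}]' -0.2
python3 -m pendant '[{"travel":[0,0,-20],"delta_rot":[0,0,0]},{"travel":[0,0,-60],"delta_rot":[0,0,0]},{"travel":[0,0,-110],"delta_rot":[0,0,0]},{"travel":[0,0,-140],"delta_rot":[0,0,0]},{"travel":[0,-30,-150],"delta_rot":[0,0,0]},{"travel":[0,-50,-150],"delta_rot":[0,0,0]},{"travel":[0,-50,-150],"delta_rot":[0,0,0]}]'
python3 - <<'E'
from h import *
st=ctrl.get_state(); im,d=ctrl.camera('wrist'); P=wcloud(d,st); save('w8.png',im,1.2)
oilcap(im,P,(.482,.350))
for n in ['scene','side']:
    im,d=ctrl.camera(n); P=fullcloud(n,d); oilcap(im,P,(.482,.35),zlo=.052); lids(im,P)
E
python3 plan.py 0 .35,.1,.18 .491,-.281,.18
```

```text
clock: 36.55
eef_pos: [0.4834, 0.3504, 0.0309]
eef_rot: [0.0, 0.001, 1.0, 0.0]
ft_force: [0.7, -0.0, -0.7]
opening: 0.0513
clock: 37.42
eef_pos: [0.4828, 0.2989, 0.1807]
eef_rot: [-0.0, 0.002, 1.0, 0.0]
ft_force: [-0.3, -0.3, -0.4]
opening: 0.051
oil cap top 344 (array([0.4823, 0.3498]), 0.0098) mean [0.4817 0.3495 0.0592]
oil cap top 36 (array([0.4863, 0.3493]), 0.0096) mean [0.4862 0.3487 0.058 ]
green lid z 0.1155 centre (array([ 0.5445, -0.3579]), 0.0253) mean [ 0.5454 -0.3571]
red lid z 0.1918 centre (array([ 0.5025, -0.6417]), 0.1142) mean [ 0.5077 -0.6353]
blue lid z 0.1151 centre (array([ 0.4949, -0.2807]), 0.0273) mean [ 0.4943 -0.2792]
oil cap top 36 (array([0.4824, 0.3475]), 0.0097) mean [0.4818 0.3467 0.0582]
green lid z 0.1149 centre (array([ 0.5404, -0.3597]), 0.0264) mean [ 0.5388 -0.361 ]
red lid z 0.1149 centre (array([ 0.4436, -0.3628]), 0.0267) mean [ 0.4428 -0.3635]
blue lid z 0.1149 centre (array([ 0.4902, -0.28  ]), 0.0262) mean [ 0.4888 -0.2814]
now [0.4829 0.3005 0.1801] yaw 89.9 q [ 0.48  0.27  1.82  0.    1.06 -1.09] t 37.58
rot [-0.000e+00 -1.000e-03  1.569e+00]
.35,.1,.18 [ 1.324e+02 -2.008e+02  1.000e-01]
.491,-.281,.18 [-9.400e+00 -5.814e+02 -2.000e-01]
```

View pics/w8.png

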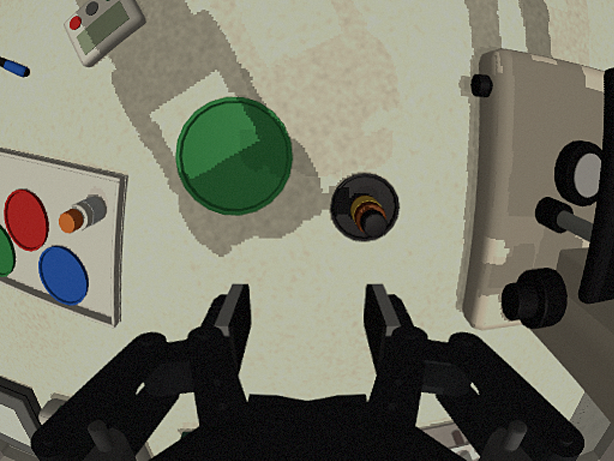

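The oil bottle stands upright in the dish at (370,215): cap top at z 0.059, about 1 mm off centre. All jars are still on the steel tray. Blue goes back first.

```bash
python3 -m pendant '[{"travel":[-1,-25,0],"delta_rot":[0,0,0.1]},{"travel":[-2,-70,0],"delta_rot":[0,0,0.25]},{"travel":[-3,-120,0],"delta_rot":[0,0,0.4]},{"travel":[-4,-170,0],"delta_rot":[0,0,0.55]},{"travel":[-5,-220,0],"delta_rot":[0,0,0.7]},{"travel":[-6,-270,0],"delta_rot":[0,0,0.85]},{"travel":[-7,-320,0],"delta_rot":[0,0,1.0]},{"travel":[-7,-370,0],"delta_rot":[0,0,1.15]},{"travel":[-8,-420,0],"delta_rot":[0,0,1.3]},{"travel":[-8,-470,0],"delta_rot":[0,0,1.45]},{"travel":[-9,-520,0],"delta_rot":[0,0,1.569]},{"travel":[-9,-560,0],"delta_rot":[0,0,1.569]},{"travel":[-9,-582,0],"delta_rot":[0,0,1.569]},{"travel":[-9,-582,20],"delta_rot":[0,0,1.569]},{"travel":[-9,-582,40],"delta_rot":[0,0,1.569]},{"travel":[-9,-582,58],"delta_rot":[0,0,1.569]},{"travel":[-9,-582,74],"delta_rot":[0,0,1.569]},{"travel":[-9,-582,82],"delta_rot":[0,0,1.569]},{"travel":[-9,-582,85],"delta_rot":[0,0,1.569]},{"travel":[-9,-582,85],"delta_rot":[0,0,1.569]}]' -1
python3 -m pendant '[{"travel":[0,0,0],"delta_rot":[0,0,0]},{"travel":[0,0,0],"delta_rot":[0,0,0]},{"travel":[0,0,0],"delta_rot":[0,0,0]},{"travel":[0,0,0],"delta_rot":[0,0,0]},{"travel":[0,0,0],"delta_rot":[0,0,0]},{"travel":[0,0,0],"delta_rot":[0,0,0]}]' 1 40
python3 plan.py 0 .5555,.0170,.15
```

```text
clock: 40.08
eef_pos: [0.4909, -0.2816, 0.0951]
eef_rot: [-0.0, 0.707, 0.707, 0.0]
ft_force: [0.1, 0.0, -0.6]
opening: 0.0852
clock: 40.83
eef_pos: [0.4914, -0.2821, 0.096]
eef_rot: [0.001, 0.707, 0.707, 0.0]
ft_force: [-0.6, -0.2, 5.7]
opening: 0.051
now [ 0.4914 -0.2821  0.096 ] yaw -0.0 q [-0.6   0.37  1.87  0.    0.89 -0.6 ] t 40.83
rot [ 0.001  0.001 -0.   ]
.5555,.0170,.15 [299.1  64.1 -54.1]
```

```bash
python3 -m pendant '[{"travel":[0,0,-5],"delta_rot":[0,0,0]},{"travel":[0,0,-20],"delta_rot":[0,0,0]},{"travel":[0,0,-38],"delta_rot":[0,0,0]},{"travel":[5,1,-50],"delta_rot":[0,0,0]},{"travel":[22,5,-55],"delta_rot":[0,0,0]},{"travel":[50,11,-55],"delta_rot":[0,0,0]},{"travel":[85,19,-55],"delta_rot":[0,0,0]},{"travel":[120,26,-55],"delta_rot":[0,0,0]},{"travel":[155,33,-55],"delta_rot":[0,0,0]},{"travel":[190,41,-55],"delta_rot":[0,0,0]},{"travel":[225,48,-55],"delta_rot":[0,0,0]},{"travel":[255,55,-55],"delta_rot":[0,0,0]},{"travel":[280,60,-53],"delta_rot":[0,0,0]},{"travel":[294,63,-47],"delta_rot":[0,0,0]},{"travel":[298,64,-38],"delta_rot":[0,0,0]},{"travel":[298,64,-26],"delta_rot":[0,0,0]},{"travel":[298,64,-16],"delta_rot":[0,0,0]},{"travel":[298,64,-9],"delta_rot":[0,0,0]},{"travel":[298,64,-7],"delta_rot":[0,0,0]},{"travel":[298,64,-6],"delta_rot":[0,0,0]}]'
python3 -m pendant '[{"travel":[0,0,0.3],"delta_rot":[0,0,0]},{"travel":[0,0,0.6],"delta_rot":[0,0,0]},{"travel":[0,0,0.6],"delta_rot":[0,0,0]}]'
python3 plan.py 0 .5555,.016,.1
```

```text
clock: 43.32
eef_pos: [0.5557, 0.0156, 0.1019]
eef_rot: [0.001, 0.707, 0.707, 0.0]
ft_force: [0.8, -0.2, -1.5]
opening: 0.0507
clock: 43.7
eef_pos: [0.5558, 0.0156, 0.1015]
eef_rot: [0.001, 0.707, 0.707, 0.0]
ft_force: [0.7, 1.2, -1.5]
opening: 0.051
now [0.5558 0.0156 0.1015] yaw -0.0 q [-0.05  0.35  1.89 -0.    0.9  -0.05] t 43.7
rot [ 0.002  0.001 -0.001]
.5555,.016,.1 [ 0.4 -0.3  1.5]
```

```bash
python3 -m pendant '[{"travel":[0,0,0.5],"delta_rot":[0,0,0]},{"travel":[0,0,1],"delta_rot":[0,0,0]},{"travel":[0,0,1.5],"delta_rot":[0,0,0]},{"travel":[0,0,2],"delta_rot":[0,0,0]},{"travel":[0,0,2],"delta_rot":[0,0,0]}]'
python3 -m pendant '[{"travel":[0,0,0.4],"delta_rot":[0,0,0]},{"travel":[0,0,0.6],"delta_rot":[0,0,0]},{"travel":[0,0,0.6],"delta_rot":[0,0,0]}]'
```

```text
clock: 44.32
eef_pos: [0.5559, 0.0156, 0.1]
eef_rot: [0.001, 0.707, 0.707, 0.0]
ft_force: [-1.5, 0.6, 2.5]
opening: 0.0506
clock: 44.7
eef_pos: [0.5559, 0.0156, 0.1]
eef_rot: [0.001, 0.707, 0.707, 0.0]
ft_force: [-2.7, 0.1, 5.4]
opening: 0.0509
```

```bash
python3 -m pendant '[{"travel":[0,0,0],"delta_rot":[0,0,0]},{"travel":[0,0,0],"delta_rot":[0,0,0]},{"travel":[0,0,0],"delta_rot":[0,0,0]},{"travel":[0,0,0],"delta_rot":[0,0,0]},{"travel":[0,0,0],"delta_rot":[0,0,0]}]' -1
python3 -m pendant '[{"travel":[0,0,-20],"delta_rot":[0,0,0]},{"travel":[0,0,-65],"delta_rot":[0,0,0]},{"travel":[0,0,-70],"delta_rot":[0,0,0]},{"travel":[0,0,-70],"delta_rot":[0,0,0]}]'
python3 plan.py -45 .445,-.363,.165 .445,-.363,.095
```

```text
clock: 45.32
eef_pos: [0.5559, 0.0156, 0.0999]
eef_rot: [0.001, 0.707, 0.707, 0.0]
ft_force: [-0.9, -0.6, 0.5]
opening: 0.0855
clock: 45.82
eef_pos: [0.5559, 0.0156, 0.1702]
eef_rot: [0.001, 0.707, 0.707, 0.001]
ft_force: [-0.3, 0.2, -0.5]
opening: 0.0856
now [0.5559 0.0156 0.1702] yaw -0.0 q [-0.05  0.25  1.86 -0.    1.03 -0.05] t 45.83
rot [ 0.003 -0.     0.785]
.445,-.363,.165 [-378.7 -110.7    5.3]
.445,-.363,.095 [-378.6 -110.9   75.3]
```

```bash
python3 -m pendant '[{"travel":[-30,-9,0],"delta_rot":[0,0,0.1]},{"travel":[-75,-22,0],"delta_rot":[0,0,0.25]},{"travel":[-125,-37,0],"delta_rot":[0,0,0.4]},{"travel":[-175,-51,0],"delta_rot":[0,0,0.55]},{"travel":[-225,-66,0],"delta_rot":[0,0,0.7]},{"travel":[-275,-80,0],"delta_rot":[0,0,0.785]},{"travel":[-325,-95,0],"delta_rot":[0,0,0.785]},{"travel":[-362,-106,0],"delta_rot":[0,0,0.785]},{"travel":[-378.5,-111,0],"delta_rot":[0,0,0.785]},{"travel":[-378.5,-111,15],"delta_rot":[0,0,0.785]},{"travel":[-378.5,-111,32],"delta_rot":[0,0,0.785]},{"travel":[-378.5,-111,50],"delta_rot":[0,0,0.785]},{"travel":[-378.5,-111,65],"delta_rot":[0,0,0.785]},{"travel":[-378.5,-111,73],"delta_rot":[0,0,0.785]},{"travel":[-378.5,-111,75.5],"delta_rot":[0,0,0.785]},{"travel":[-378.5,-111,75.5],"delta_rot":[0,0,0.785]}]'
python3 -m pendant '[{"travel":[0,0,0],"delta_rot":[0,0,0]},{"travel":[0,0,0],"delta_rot":[0,0,0]},{"travel":[0,0,0],"delta_rot":[0,0,0]},{"travel":[0,0,0],"delta_rot":[0,0,0]},{"travel":[0,0,0],"delta_rot":[0,0,0]},{"travel":[0,0,0],"delta_rot":[0,0,0]}]' 1 40
python3 plan.py -45 .4895,-.0235,.15
```

```text
clock: 47.82
eef_pos: [0.4452, -0.3631, 0.095]
eef_rot: [0.001, 0.924, 0.383, 0.001]
ft_force: [-0.2, 0.0, -0.7]
opening: 0.0856
clock: 48.58
eef_pos: [0.4456, -0.3635, 0.096]
eef_rot: [0.002, 0.924, 0.383, 0.001]
ft_force: [-0.9, 0.5, 6.3]
opening: 0.0507
now [ 0.4456 -0.3635  0.096 ] yaw -45.0 q [-0.76  0.39  1.85  0.    0.9   0.02] t 48.58
rot [ 0.004 -0.001 -0.   ]
.4895,-.0235,.15 [ 271.5 -209.2  -54.6]
```

```bash
python3 -m pendant '[{"travel":[0,0,-5],"delta_rot":[0,0,0]},{"travel":[0,0,-20],"delta_rot":[0,0,0]},{"travel":[0,0,-38],"delta_rot":[0,0,0]},{"travel":[4,-3,-50],"delta_rot":[0,0,0]},{"travel":[18,-14,-55],"delta_rot":[0,0,0]},{"travel":[42,-32,-55],"delta_rot":[0,0,0]},{"travel":[70,-54,-55],"delta_rot":[0,0,0]},{"travel":[98,-75,-55],"delta_rot":[0,0,0]},{"travel":[126,-97,-55],"delta_rot":[0,0,0]},{"travel":[154,-118,-55],"delta_rot":[0,0,0]},{"travel":[182,-140,-55],"delta_rot":[0,0,0]},{"travel":[210,-161,-55],"delta_rot":[0,0,0]},{"travel":[236,-181,-55],"delta_rot":[0,0,0]},{"travel":[256,-197,-52],"delta_rot":[0,0,0]},{"travel":[268,-206,-46],"delta_rot":[0,0,0]},{"travel":[271.5,-209,-37],"delta_rot":[0,0,0]},{"travel":[271.5,-209,-25],"delta_rot":[0,0,0]},{"travel":[271.5,-209,-15],"delta_rot":[0,0,0]},{"travel":[271.5,-209,-9],"delta_rot":[0,0,0]},{"travel":[271.5,-209,-6],"delta_rot":[0,0,0]}]'
python3 -m pendant '[{"travel":[0,0,0.3],"delta_rot":[0.003,0,0]},{"travel":[0,0,0.6],"delta_rot":[0.003,0,0]},{"travel":[0,0,0.6],"delta_rot":[0.003,0,0]}]'
python3 plan.py -45 .4895,-.0235,.1
```

```text
clock: 51.08
eef_pos: [0.4895, -0.0242, 0.1008]
eef_rot: [0.001, 0.924, 0.382, 0.001]
ft_force: [-0.4, -0.4, -2.1]
opening: 0.0509
clock: 51.45
eef_pos: [0.4898, -0.0242, 0.1005]
eef_rot: [0.0, 0.924, 0.382, 0.001]
ft_force: [-0.7, -0.9, -3.0]
opening: 0.0504
now [ 0.4898 -0.0242  0.1005] yaw -45.1 q [-0.14  0.24  2.05  0.    0.85  0.65] t 51.45
rot [ 0.001 -0.001 -0.001]
.4895,-.0235,.1 [ 0.3 -0.7  0.5]
```

```bash
python3 -m pendant '[{"travel":[0,0,0.5],"delta_rot":[0,0,0]},{"travel":[0,0,1],"delta_rot":[0,0,0]},{"travel":[0,0,1.5],"delta_rot":[0,0,0]},{"travel":[0,0,1.5],"delta_rot":[0,0,0]}]'
python3 -m pendant '[{"travel":[0,0,0],"delta_rot":[0,0,0]},{"travel":[0,0,0],"delta_rot":[0,0,0]},{"travel":[0,0,0],"delta_rot":[0,0,0]},{"travel":[0,0,0],"delta_rot":[0,0,0]},{"travel":[0,0,0],"delta_rot":[0,0,0]}]' -1
python3 -m pendant '[{"travel":[0,0,-20],"delta_rot":[0,0,0]},{"travel":[0,0,-65],"delta_rot":[0,0,0]},{"travel":[0,0,-70],"delta_rot":[0,0,0]},{"travel":[0,0,-70],"delta_rot":[0,0,0]}]'
python3 plan.py 0 .541,-.3605,.165 .541,-.3605,.095
```

```text
clock: 51.95
eef_pos: [0.4903, -0.0241, 0.1]
eef_rot: [0.0, 0.924, 0.382, 0.001]
ft_force: [-2.3, 0.6, 4.5]
opening: 0.0507
clock: 52.58
eef_pos: [0.4903, -0.0241, 0.0999]
eef_rot: [0.0, 0.924, 0.382, 0.001]
ft_force: [0.4, 0.5, -0.7]
opening: 0.0857
clock: 53.08
eef_pos: [0.4902, -0.0241, 0.1702]
eef_rot: [0.0, 0.924, 0.382, 0.001]
ft_force: [0.3, 0.2, -0.4]
opening: 0.0853
now [ 0.4902 -0.0241  0.1702] yaw -45.1 q [-0.14  0.13  2.    0.    1.    0.65] t 53.08
rot [ 0.002 -0.001 -0.787]
.541,-.3605,.165 [-201.7  274.     5.2]
.541,-.3605,.095 [-201.8  273.9   75.2]
```

```bash
python3 -m pendant '[{"travel":[-16,22,0],"delta_rot":[0,0,-0.1]},{"travel":[-44,60,0],"delta_rot":[0,0,-0.25]},{"travel":[-73,99,0],"delta_rot":[0,0,-0.4]},{"travel":[-102,138,0],"delta_rot":[0,0,-0.55]},{"travel":[-131,178,0],"delta_rot":[0,0,-0.7]},{"travel":[-160,217,0],"delta_rot":[0,0,-0.787]},{"travel":[-184,250,0],"delta_rot":[0,0,-0.787]},{"travel":[-198,269,0],"delta_rot":[0,0,-0.787]},{"travel":[-202,274,0],"delta_rot":[0,0,-0.787]},{"travel":[-202,274,15],"delta_rot":[0,0,-0.787]},{"travel":[-202,274,32],"delta_rot":[0,0,-0.787]},{"travel":[-202,274,50],"delta_rot":[0,0,-0.787]},{"travel":[-202,274,65],"delta_rot":[0,0,-0.787]},{"travel":[-202,274,73],"delta_rot":[0,0,-0.787]},{"travel":[-202,274,75.5],"delta_rot":[0,0,-0.787]},{"travel":[-202,274,75.5],"delta_rot":[0,0,-0.787]}]'
python3 -m pendant '[{"travel":[0,0,0],"delta_rot":[0,0,0]},{"travel":[0,0,0],"delta_rot":[0,0,0]},{"travel":[0,0,0],"delta_rot":[0,0,0]},{"travel":[0,0,0],"delta_rot":[0,0,0]},{"travel":[0,0,0],"delta_rot":[0,0,0]},{"travel":[0,0,0],"delta_rot":[0,0,0]}]' 1 40
python3 plan.py 0 .526,-.097,.15
```

```text
clock: 55.08
eef_pos: [0.5412, -0.361, 0.0951]
eef_rot: [0.001, 0.707, 0.707, 0.001]
ft_force: [0.3, 0.4, 0.5]
opening: 0.0851
clock: 55.82
eef_pos: [0.5418, -0.3616, 0.0961]
eef_rot: [0.002, 0.707, 0.707, 0.001]
ft_force: [-0.3, -0.0, 5.9]
opening: 0.0505
now [ 0.5418 -0.3616  0.0961] yaw 0.0 q [-0.66  0.51  1.66  0.    0.96 -0.66] t 55.83
rot [0.005 0.001 0.   ]
.526,-.097,.15 [264.5 -15.4 -54.3]
```

```bash
python3 -m pendant '[{"travel":[0,0,-5],"delta_rot":[0,0,0]},{"travel":[0,0,-20],"delta_rot":[0,0,0]},{"travel":[0,0,-38],"delta_rot":[0,0,0]},{"travel":[5,0,-50],"delta_rot":[0,0,0]},{"travel":[22,-1,-55],"delta_rot":[0,0,0]},{"travel":[50,-3,-55],"delta_rot":[0,0,0]},{"travel":[80,-5,-55],"delta_rot":[0,0,0]},{"travel":[110,-7,-55],"delta_rot":[0,0,0]},{"travel":[140,-9,-55],"delta_rot":[0,0,0]},{"travel":[170,-11,-55],"delta_rot":[0,0,0]},{"travel":[200,-13,-55],"delta_rot":[0,0,0]},{"travel":[226,-14,-55],"delta_rot":[0.003,0,0]},{"travel":[248,-15,-53],"delta_rot":[0.003,0,0]},{"travel":[260,-15.5,-47],"delta_rot":[0.003,0,0]},{"travel":[264,-15.5,-38],"delta_rot":[0.003,0,0]},{"travel":[264,-15.5,-26],"delta_rot":[0.003,0,0]},{"travel":[264,-15.5,-16],"delta_rot":[0.003,0,0]},{"travel":[264,-15.5,-9],"delta_rot":[0.003,0,0]},{"travel":[264,-15.5,-7],"delta_rot":[0.003,0,0]},{"travel":[264,-15.5,-6],"delta_rot":[0.003,0,0]}]'
python3 -m pendant '[{"travel":[0,0,0.3],"delta_rot":[0,0,0]},{"travel":[0,0,0.6],"delta_rot":[0,0,0]},{"travel":[0,0,0.6],"delta_rot":[0,0,0]}]'
python3 plan.py 0 .526,-.0978,.1
```

```text
clock: 58.32
eef_pos: [0.5263, -0.0979, 0.1016]
eef_rot: [0.001, 0.707, 0.707, 0.0]
ft_force: [-0.9, -0.1, -2.1]
opening: 0.0505
clock: 58.7
eef_pos: [0.5265, -0.0979, 0.1012]
eef_rot: [0.001, 0.707, 0.707, 0.0]
ft_force: [0.2, 0.6, -3.4]
opening: 0.0508
now [ 0.5265 -0.0979  0.1012] yaw 0.0 q [-0.26  0.31  1.94 -0.    0.88 -0.26] t 58.7
rot [0.002 0.002 0.   ]
.526,-.0978,.1 [ 0.1 -0.5  1.2]
```

Lower it, release, and rise to the look-over pose.

```bash
python3 -m pendant '[{"travel":[0,0,0.5],"delta_rot":[0,0,0]},{"travel":[0,0,1],"delta_rot":[0,0,0]},{"travel":[0,0,1.5],"delta_rot":[0,0,0]},{"travel":[0,0,2],"delta_rot":[0,0,0]},{"travel":[0,0,2],"delta_rot":[0,0,0]}]'
python3 -m pendant '[{"travel":[0,0,0],"delta_rot":[0,0,0]},{"travel":[0,0,0],"delta_rot":[0,0,0]},{"travel":[0,0,0],"delta_rot":[0,0,0]},{"travel":[0,0,0],"delta_rot":[0,0,0]},{"travel":[0,0,0],"delta_rot":[0,0,0]}]' -1
python3 -m pendant '[{"travel":[0,0,-20],"delta_rot":[0,0,0]},{"travel":[0,0,-65],"delta_rot":[0,0,0]},{"travel":[0,0,-110],"delta_rot":[0,0,0]},{"travel":[20,-5,-140],"delta_rot":[0,0,0]},{"travel":[50,-15,-160],"delta_rot":[0,0,0]},{"travel":[80,-20,-180],"delta_rot":[0,0,0]},{"travel":[90,-20,-180],"delta_rot":[0,0,0]},{"travel":[90,-20,-180],"delta_rot":[0,0,0]}]'
python3 - <<'E'
from h import *
st=ctrl.get_state(); im,d=ctrl.camera('wrist'); P=wcloud(d,st); save('w9.png',im,1.2); lids(im,P)
for n in ['scene','side']:
    im,d=ctrl.camera(n); P=fullcloud(n,d); print(n); lids(im,P,('green','blue') if n=='scene' else ('green','red','blue')); oilcap(im,P,(.482,.35),zlo=.05); save('end_'+n+'.png',im,1.5)
    if n=='scene':
        m=colmask(im,'red')&(P[...,2]>.1)&(P[...,1]>-.2); print('red',enc(P[m][:,:2]),P[m].mean(0))
E
```

```text
clock: 59.32
eef_pos: [0.5266, -0.098, 0.1001]
eef_rot: [0.001, 0.707, 0.707, 0.0]
ft_force: [-3.3, 0.2, 4.5]
opening: 0.0507
clock: 59.95
eef_pos: [0.5266, -0.098, 0.1]
eef_rot: [0.001, 0.707, 0.707, 0.0]
ft_force: [-0.1, -0.5, -0.2]
opening: 0.085
clock: 60.95
eef_pos: [0.506, -0.0074, 0.2792]
eef_rot: [0.001, 0.707, 0.708, -0.0]
ft_force: [-0.2, 0.2, -0.7]
opening: 0.0852
green lid z 0.1182 centre (array([ 0.5251, -0.096 ]), 0.0258) mean [ 0.5252 -0.0945]
red lid z 0.1184 centre (array([ 0.4885, -0.0235]), 0.0259) mean [ 0.489  -0.0223]
blue lid z 0.1183 centre (array([0.5547, 0.0175]), 0.0258) mean [0.5543 0.018 ]
scene
green lid z 0.1191 centre (array([ 0.5302, -0.0944]), 0.0245) mean [ 0.5312 -0.0946]
blue lid z 0.1187 centre (array([0.5569, 0.0161]), 0.0272) mean [0.5576 0.0173]
oil cap top 39 (array([0.4846, 0.3478]), 0.0096) mean [0.486  0.3488 0.0574]
red (array([ 0.4921, -0.0232]), 0.0259) [ 0.49589847 -0.02100077  0.11529647]
side
green lid z 0.1191 centre (array([ 0.5244, -0.0975]), 0.0253) mean [ 0.5238 -0.0991]
red lid z 0.1194 centre (array([ 0.4883, -0.0236]), 0.0265) mean [ 0.4879 -0.026 ]
blue lid z 0.1191 centre (array([0.5539, 0.0157]), 0.0258) mean [0.5535 0.0142]
oil cap top 36 (array([0.4821, 0.3465]), 0.0089) mean [0.4822 0.3464 0.0579]
```

View pics/w9.png

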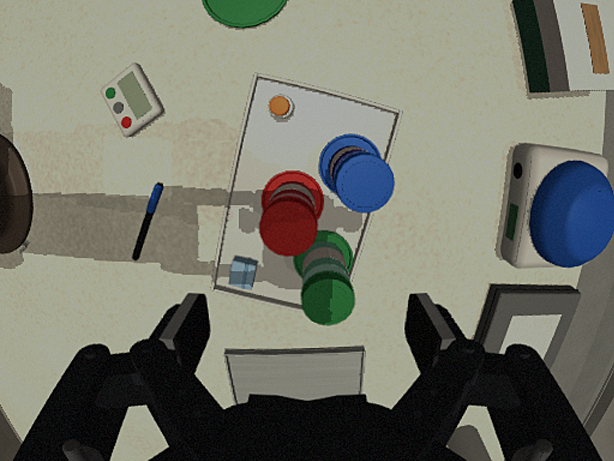

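View pics/end_side.png

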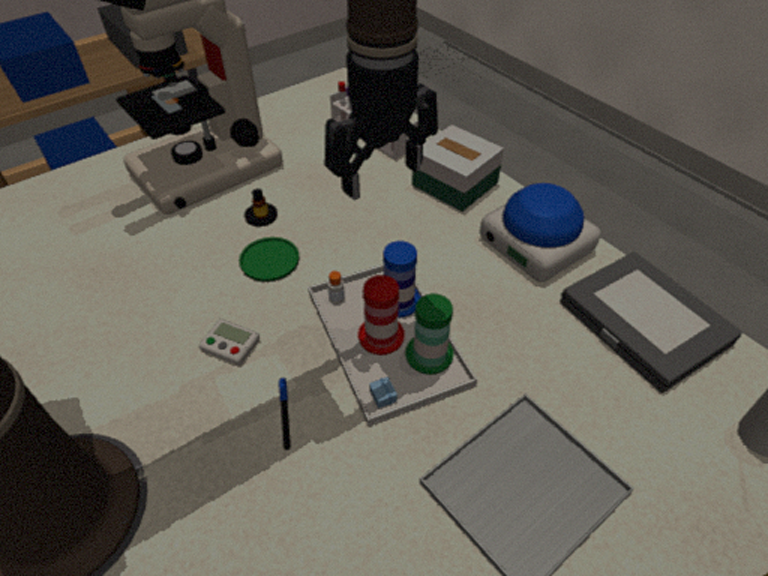

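The side view shows every jar upright in the saucer of its own colour: red (381,312), blue (400,275), green (433,330). The oil bottle stands in the black dish (260,208), saline is untouched (336,288) and the gripper is clear. From the same wrist pose the lids lie within about 1 mm of the saucer centres measured earlier. Handing in.

```bash
python3 -c "
from station import ctrl
print(ctrl.job_done())"
```

```text
the job is handed in; nothing more can be done
None
```

I finished the job and handed it in at about 61 s of the 144 s. No verdict was reported.

**What I did:** I moved the green, red and blue jars to the steel tray by their lids. Then I stood the oil bottle in the black dish, and returned blue, red and green to their own saucers. Every object was lowered until the wrist force showed contact, then released. Of the two green saucers I used the smaller one, which was the one under the green jar (36 mm radius against 52 mm for the free one).

**Last checks:**
- **Jars:** in the final wrist view each lid was within about 1 mm of its saucer's measured centre. All lid tops were back at their starting height to within about 1 mm, so the jars are upright on the saucer floors.
- **Oil bottle:** in the wrist view just after release its cap was about 1 mm from the dish centre, upright; the later fixed-camera views put it 3–4 mm off (limit 15 mm).
- **Saline bottle:** it looks unmoved in the pictures; I did not measure its position.
- **Robot:** the gripper was about 0.16 m above the jars and touching nothing.

**Disagreements and failures:**
- The scene camera placed some lids up to 5 mm from where the wrist camera did. That is more than the stated 2 mm calibration error but inside the 10 mm limit, and the side camera agreed with the wrist to about 2 mm.
- The scene camera's red-lid search on the steel tray locked onto another red object, so I used the side camera for red there.
- One early move was refused for missing `delta_rot` keys; nothing moved.

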